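# Lock a tube block onto the lab shaker

## Robot

A 6-joint arm with a two-finger parallel gripper is mounted at the origin on the work surface. World frame = base frame: x ahead of the robot, y to its left, z up, the work surface at z = 0. Lengths are in m, angles in rad, forces in N, time in s.
With the tool pointing down it reaches from about 0.3 to 0.875 m from the base axis. Payload 6.4 kg.
Tool frame: the origin (TCP) lies at the very end of the fingers, on their centre line; the grasp point (between the pads) lies 19 mm behind it (ctrl.tcp_to_grasp is the distance from the TCP to the grasp point, in m); z points along the fingers, y is the direction in which the jaws open and shut (so a half turn about z gives the same grasp; the last joint's range is limited). The gripper opens to 85 mm and grips with 20 to 120 N. Pads are 22 mm wide; open, the fingers measure 114 mm over their backs; the gripper's body (76 mm by 85 mm) begins 54 mm behind the grasp point. The pads swing forward as they close: fully open they stand 13 mm farther back than shut.
Start: joints at [-1.404, 0.181, 1.607, -0, 1.354, -0.206], TCP at [0.209, -0.536, 0.209] pointing down, gripper open.
Joint ranges: [-2.99, 2.99], [-0.89, 2.07], [0.3, 2.58], [-1.14, 4.28], [0, 2.63], [-3.12, 3.12]. Speed limits (rad/s): [2.57, 2.57, 3.01, 3.14, 3.14, 3.14].

## Interface

Orientations are given as a unit quaternion [w, x, y, z].
In Python, from bench import ctrl gives the robot as it stands. The module is installed in compiled form; this text tells all that it offers.
- The arm moves only by the tool drive_tool, never from a script. Its argument "deltas" is a list of rows, each an object with "slide": the shift along the tool's x, y, z as a fraction of full scale, a list of three; "delta_rot": the turn, a rotation vector about the tool's x, y, z as a fraction of full scale, a list of three; "hand": the opening, from 0 (shut) to 1 (fully open). In form: [{"slide": [tx, ty, tz], "delta_rot": [wx, wy, wz], "hand": hand}, ...]. A call has exactly 5 rows; each row shifts and turns the commanded pose from where the row before left it, along the tool's axes as they then stand; what a row does not reach is not made up. Full scale, the value 1, is 50 mm for a shift and 180 degrees for a turn. A row lasts 1/8 s, in which the tool goes at most 62.5 mm and 10.7 degrees, less where a joint would pass 70% of its speed; a pose out of reach is approached as far as the arm can. A call with a number of a shift or a turn outside -1 to 1 is refused whole. A call with a gripper value outside its range is refused whole. The fingers move at their own pace and stop on an object; the grip force is fixed at half the most. Time passes only in rows, so rows that do not move let the fingers close, or fill a call up. It gives the time, the measured TCP pose, the force and the opening at its end, in the units of the state.
- ctrl.get_obs(): the state, without advancing time (a new reading comes with each control period).
- ctrl.camera(name): name is "side" or "top"; returns a dict with "frame" (384x512x3 uint8, red, green, blue), "mtx" (3x3 intrinsics, pixels), "R" (3x3) and "t" (3): a world point X has camera coordinates R X + t. Camera axes: x right, y down, z forward; pixel columns grow to the right and rows downward; lengths in m; the calibration is good to about 2 mm. A picture is of the moment at which its call begins. There is no depth.
- ctrl.hand_in(): hands the job in, once; it reports no verdict.
The state is a dict: "time_s": time; "q": joint angles; "dq": joint speeds; "joint_efforts": joint torques, N m; "eef_pos": TCP position; "eef_rot": TCP orientation; "wrist_force": force on the tool from outside, world axes, zero at the start; "torque": the same for the moment, N m; "opening": opening from 0.0 (shut) to 1.0 (fully open).
Only numpy, scipy, OpenCV 4.12 (cv2) and the standard library are available. Lean on these libraries where they do the work, as an engineer would, in place of code of your own. Each camera call takes 0.05 s, during which the arm holds its last target.

## Task

Fit the tube block with the six large wells to the shaker: set it down flat on the deck, slide it under the overhanging lip of the retaining block until it is fully home in the pocket, then fold the hinged steel flap down flat over its rear tongue and let go. The deck may have stopped anywhere along its stroke, so work gently and by feel: do not ram the block into the pocket or force the flap, and leave the other things on the bench where they are.

Things in the scene. Friction and masses are not known exactly. Their poses are not given: they have to be found in the camera images.
- block_mid (a point): Centre of the loose aluminium tube block to fit (0.4-0.63 kg, six 20 mm wells on top). Body 80 (x) x 54 (y, grip here) x 55 mm high; at its foot, at both x ends, a tongue 14 mm long, 54 wide, 10 thick: 108 mm over all. Point: 27.5 mm above its underside, 54 mm from each tongue's end. Both ends are alike. It starts on the bench, x axis within 0.4 rad of the world's, z up.
- block_small_mid (a point): Centre of the other tube block, a bystander of the same outside size but with fifteen 11 mm wells (3 rows of 5). The two swap places from start to start.
- shaker: Cream housing of a low reciprocating shaker, fixed, 280 (x) x 180 (y) mm; origin: middle of its underside, on the bench; x away from the robot within 0.3 rad, z up. On it the flat metal deck, 250 x 160 mm, top 85 mm above the bench, parked by its drive up to 16 mm either way along x from mid-stroke; this shift is not measured, and the deck does not give when pushed. Sliding the block on it takes 2 to 6 N.
- shaker_nominal (a point): Fixed point of the housing, axes as the shaker's: where the middle of the pocket's back wall would be, on the deck's surface, were the deck at mid-stroke (92 mm along x from the shaker's origin, 85 mm up). The steel retaining block is 84 wide (y), 19 high. Its pocket opens to -x: 12 deep, 57 wide, 11.5 high, under a 7.5 mm lip; slanted lead-in cheeks, 71 mm apart at their ends, reach 13 mm out of the mouth.
- flap (a joint): Angle (rad) of the steel flap at the deck's -x end: 0 flat, closed; 1.75-2.05 at the start (leans back from the block). Strap 30 wide, 74 long, 8 mm thumb lip at its end, top 16 mm above the deck when shut. Hinge axis along y, 6 mm above the deck, 119 mm behind the centre of the block when that is home; stiff (0.06 N m), stays where left. Its heel drops behind the rear tongue with under 2 mm to spare, else stops at about 0.13 rad.
- rack: White tube rack with capped tubes, 70 x 210 mm, 102 mm high; bystander. Origin under its middle.
- wash_bottle: Round wash bottle, 68 mm across, about 195 mm high; bystander.
- beaker: Small glass beaker, 70 mm across, 85 mm high; bystander.
- timer: Flat white timer, 62 x 72 x 16 mm, lying in front of the shaker; bystander.
- tip_box: Dark box with a clear lid, 87 x 124 x 63 mm; bystander.
- scoop: Steel scoop, 170 mm long, lying on the bench; bystander.
Mind the look-alikes: they are no part of the job. What is shaped like the part that bears block_mid but purple or red is not meant.

How it is judged:
At the end, for the whole second after the job is handed in: The six-well block is at rest flat on the deck (within 3 mm in height), in line with the pocket (4 mm, 0.06 rad) and 34 to 74 mm before its nominal back wall, and the flap is shut (below 0.06 rad), which its heel allows only when the block is home within 2 mm (x of block_mid in the frame of shaker_nominal between -0.074 and -0.034 m and y of block_mid in the frame of shaker_nominal between -0.004 and 0.004 m and z of block_mid in the frame of shaker_nominal between 0.0245 and 0.0305 m and angle between the x axis of block_mid and the x axis of shaker_nominal, either way round below 0.06 rad and angle between block_mid's own z axis and vertical below 0.05 rad and value of joint flap below 0.06 rad and linear speed of block below 0.01 m/s); the robot touches nothing.
It fails at once if the block is rammed or forced against the holder, that is the retaining block or the flap (over 30 N) (contact force between block and holder above 30 N).
It fails at once if another thing on the bench is moved by more than 20 mm (distance of any of block_small_mid, rack, wash_bottle, beaker, timer, tip_box, scoop from where it was at the start of the episode above 0.02 m).
It also fails if it takes over 69 s, if anything falls off the work surface, if the arm or the gripper's body presses on something with over 40 N, if the wrist force passes 120 N, or if a joint passes its speed limit or range.

## Working session

There is one attempt and no reset: what is moved stays moved. The work goes in short steps, Python scripts to look and compute and a tool call to move; the robot and the scene stay as the last step left them, time stands still between calls to the robot, and variables do not carry over. Pictures are saved under pics/ and viewed, and the job is handed in when it is done.

Besides the shell and the picture viewer there is one more tool, called after "Emit:" by a JSON object that holds its "op" and its "data", one argument or row to a line. drive_tool: Moves the arm, as the interface text tells. Its arguments: {"type":"object","properties":{"deltas":{"type":"array","items":{"type":"object","properties":{"slide":{"type":"array","items":{"type":"number"}},"delta_rot":{"type":"array","items":{"type":"number"}},"hand":{"type":"number"}}}}},"required":["deltas"]}

```bash
mkdir -p pics; cat > h.py <<'E'
import numpy as np, cv2
from bench import ctrl
def snap(n,tag):
    c=ctrl.camera(n); im=c["frame"][:,:,::-1].copy(); cv2.imwrite(f"pics/{tag}_{n}.png",im)
    np.savez(f"pics/{tag}_{n}.npz",frame=im,K=c["mtx"],R=c["R"],t=c["t"]); return c
def load(tag,n): return np.load(f"pics/{tag}_{n}.npz")
def ray(c,u,v):
    K=c["K"] if "K" in c else c["mtx"]
    d=c["R"].T@np.linalg.inv(K)@np.array([u,v,1.]); o=-c["R"].T@c["t"]; return o,d
def onz(c,u,v,z):
    o,d=ray(c,u,v); return o+d*(z-o[2])/d[2]
def proj(c,X):
    K=c["K"] if "K" in c else c["mtx"]
    p=K@(c["R"]@np.array(X)+c["t"]); return p[:2]/p[2]
E
python3 - <<'E'
from h import *
for n in("side","top"):
    c=snap(n,"a"); print(n,-c["R"].T@c["t"],c["mtx"][0,0],c["R"].round(3).tolist())
a=[cv2.imread(f"pics/a_{n}.png") for n in("side","top")]
for n in("side","top"):
    im=cv2.imread(f"pics/a_{n}.png"); cv2.imwrite(f"pics/a_{n}_big.png",cv2.resize(im,(800,600),interpolation=cv2.INTER_CUBIC))
o=ctrl.get_obs();print(o)
E
```

```text
side [ 0.35516556 -0.78921518  0.61662258] 373.97186295564103 [[0.964, -0.265, 0.007], [-0.154, -0.582, -0.798], [0.216, 0.769, -0.602]]
top [ 0.39631302 -0.14104118  1.05440125] 366.82546698877854 [[0.025, -1.0, -0.005], [-0.985, -0.024, -0.168], [0.168, 0.009, -0.986]]
{'time_s': 0.1, 'q': array([-1.40428087e+00,  1.81492449e-01,  1.60789300e+00, -1.24360657e-05,
        1.35378117e+00, -2.06342301e-01]), 'dq': array([-0.00132846, -0.00163215, -0.00251284,  0.0006108 , -0.00156526,
       -0.00257811]), 'joint_efforts': array([ 7.37656374e-04, -4.45877230e+01, -3.52239311e+01, -1.96817537e-04,
        4.13246293e-03,  3.11053498e-05]), 'eef_pos': array([ 0.20936177, -0.53497243,  0.20856706]), 'eef_rot': array([-7.86946528e-04,  9.82671857e-01,  1.85352105e-01,  9.60053649e-06]), 'wrist_force': array([ 0.3984735 ,  0.36536441, -0.46351504]), 'torque': array([ 0.03751036, -0.00627973,  0.0217632 ]), 'opening': 0.9978765675727819}
```

View pics/a_side_big.png

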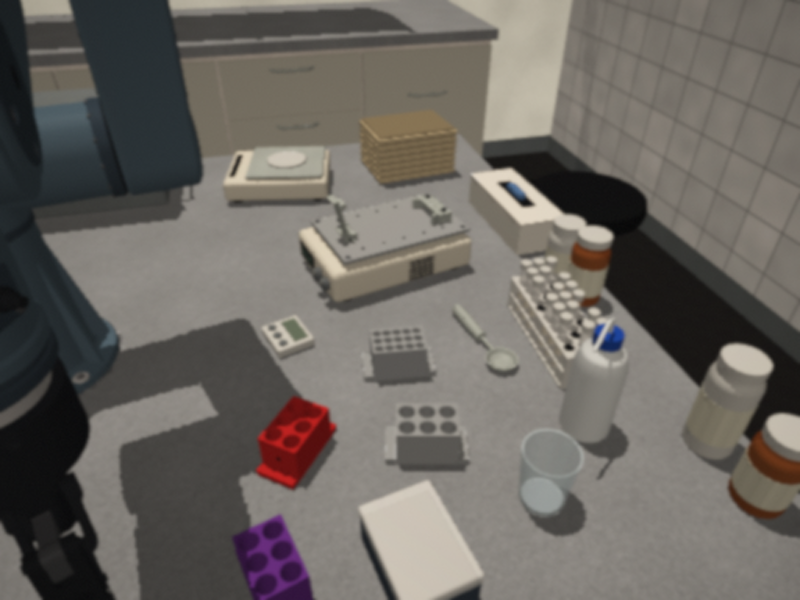

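View pics/a_top_big.png

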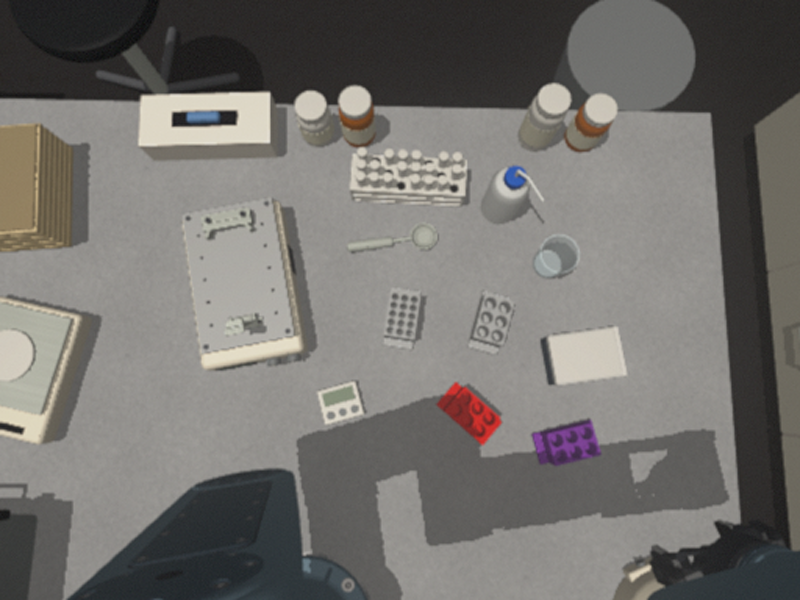

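Candidates, in top-view 800x600 pixels: the grey six-well block at (492,318), the grey fifteen-well at (403,315), the red one at (470,412) and the purple one at (566,442). By the description the grey six-well is the target. I'll check it in a crop.

```bash
python3 - <<'E'
from h import *
t=load("a","top")["frame"]; s=load("a","side")["frame"]
A=cv2.resize(t[175:240,240:340],(800,520),interpolation=cv2.INTER_CUBIC); cv2.imwrite("pics/c1.png",A)
A=cv2.resize(t[120:245,110:200],(432,600),interpolation=cv2.INTER_CUBIC); cv2.imwrite("pics/c2.png",A)
A=cv2.resize(s[120:195,185:305],(800,500),interpolation=cv2.INTER_CUBIC); cv2.imwrite("pics/c3.png",A)
A=cv2.resize(s[250:305,240:305],(650,550),interpolation=cv2.INTER_CUBIC); cv2.imwrite("pics/c4.png",A)
E
```

```text
(no output)
```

View pics/c1.png

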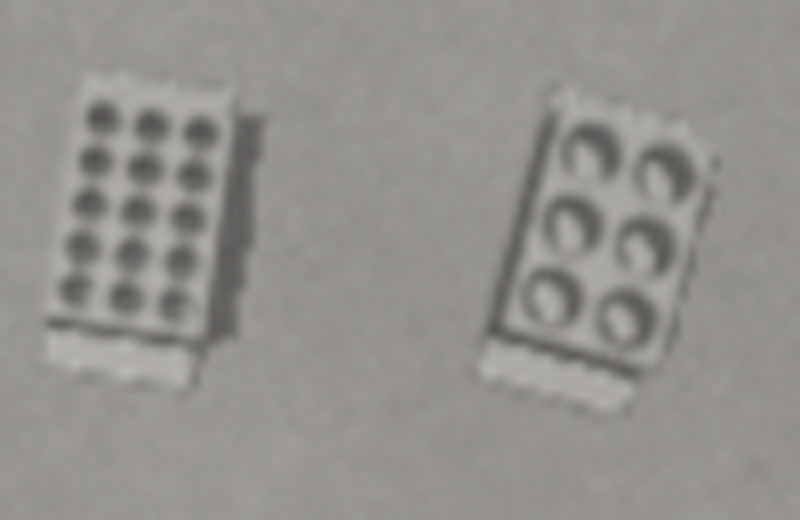

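View pics/c2.png

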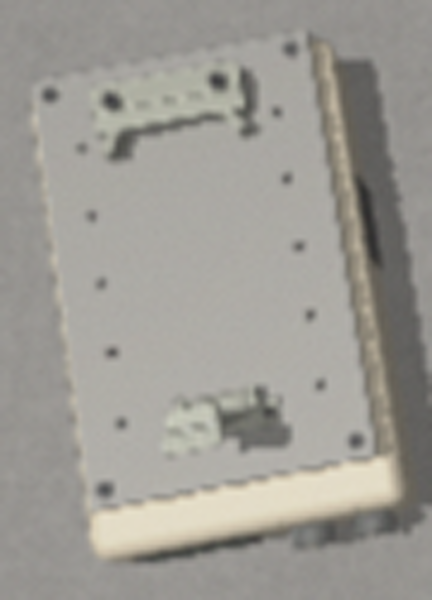

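View pics/c3.png

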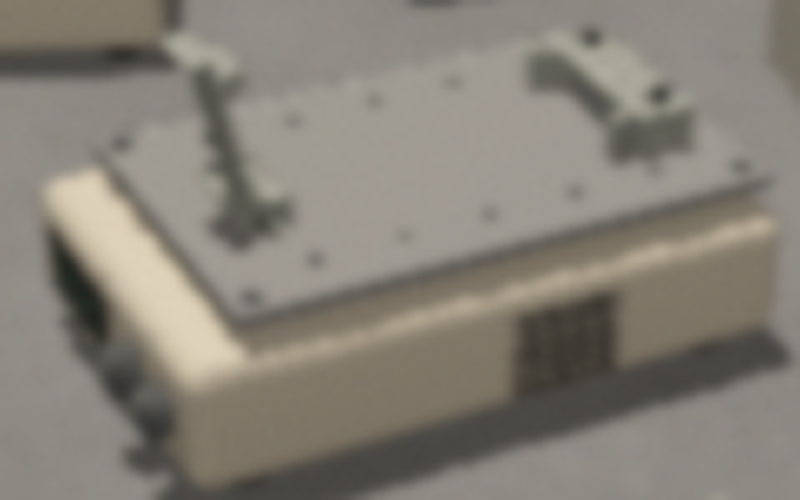

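View pics/c4.png

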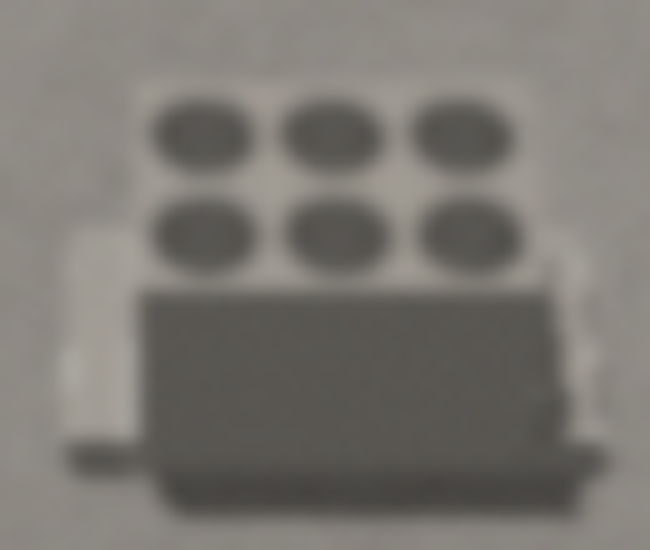

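The crops confirm it: six large wells at top source pixel ~(316,204), and fifteen small ones on the other block. Next I'll measure the wells in both views, plus the deck screws, the retaining block and the flap.

```bash
cat > m.py <<'E'
from h import *
def refine(c,pts,r=4):
    g=cv2.cvtColor(c["frame"],cv2.COLOR_BGR2GRAY).astype(float); out=[]
    for u,v in pts:
        for _ in range(4):
            Y,X=np.mgrid[int(round(v))-r:int(round(v))+r+1,int(round(u))-r:int(round(u))+r+1]
            P=g[Y,X]; bg=np.percentile(P,70); w=np.clip(bg-P-5,0,None)*np.exp(-((X-u)**2+(Y-v)**2)/(2*(r/2)**2))
            u,v=(w*X).sum()/w.sum(),(w*Y).sum()/w.sum()
        out.append((u,v))
    return np.array(out)
def uns(p,s,o): return (np.array(p,float)+.5)/s-.5+np.array(o)
E
python3 - <<'E'
from m import *
t=load("a","top"); s=load("a","side")
wt=uns([(592,150),(665,172),(572,222),(645,245),(552,295),(627,318)],8,(240,175))
ws=uns([(203,136),(331,136),(463,136),(203,237),(337,237),(470,237)],10,(240,250))
for c,p in((t,wt),(s,ws),):
    W=np.array([onz(c,u,v,.055) for u,v in p]); print(W.mean(0).round(4)); print(W[:,:2].round(4).tolist())
D=uns([(50,95),(291,48),(357,440),(105,490)],4.8,(110,120))
D=refine(t,D,2); P=np.array([onz(t,u,v,.085) for u,v in D])
print("deck top",P[:,:2].round(4).tolist(),P.mean(0).round(4)); e=(P[0]+P[1]-P[2]-P[3]);print("yaw",np.arctan2(e[1],e[0]), np.linalg.norm(e)/2,np.linalg.norm(P[0]-P[1]),np.linalg.norm(P[2]-P[3]))
e=P[0]+P[3]-P[1]-P[2];print(np.arctan2(-e[0],e[1]))
# side corner screws
S=uns([(122,143),(740,167),(250,298)],800/120,(185,120)); S=refine(s,S,2)
print("side screws BL,FR,BR",[onz(s,u,v,.085).round(4).tolist() for u,v in S])
R=refine(t,uns([(112,100),(218,80)],4.8,(110,120)),2); print("ret screws top",[onz(t,u,v,.104).round(4).tolist() for u,v in R])
R=refine(s,uns([(592,38),(660,95)],800/120,(185,120)),2); print("ret screws side",[onz(s,u,v,.104).round(4).tolist() for u,v in R])
E
```

```text
[ 0.5241 -0.3123  0.055 ]
[[0.5529, -0.3067], [0.5459, -0.3317], [0.5278, -0.2997], [0.5204, -0.3247], [0.5025, -0.2928], [0.4953, -0.3184]]
[ 0.5216 -0.3112  0.055 ]
[[0.4999, -0.2918], [0.5248, -0.2984], [0.5504, -0.3053], [0.4928, -0.3172], [0.5181, -0.324], [0.5432, -0.3307]]
deck top [[0.6853, 0.2288], [0.716, 0.0926], [0.4914, 0.0426], [0.461, 0.1794]] [0.5884 0.1358 0.085 ]
yaw 0.21795994187277143 0.22989988872143655 0.13962445713686172 0.14015056266232379
0.21971529849898244
side screws BL,FR,BR [[0.459, 0.1842, 0.085], [0.7146, 0.0926, 0.085], [0.4902, 0.0426, 0.085]]
ret screws top [[0.6768, 0.1865, 0.104], [0.69, 0.1278, 0.104]]
ret screws side [[0.6773, 0.1948, 0.104], [0.6896, 0.1332, 0.104]]
```

```bash
cat > go.py <<'E'
from m import *
from scipy.spatial.transform import Rotation as Ro
def cmd(target,n=5,yaw=None,start=None,verbose=True):
    o=ctrl.get_obs(); q=o["eef_rot"]; R=Ro.from_quat([q[1],q[2],q[3],q[0]])
    p=o["eef_pos"] if start is None else np.array(start)
    d=R.as_matrix().T@(np.array(target)-p)
    print("t",round(o["time_s"],2),"pos",o["eef_pos"].round(4),"yaw",np.arctan2(R.as_matrix()[1,0],R.as_matrix()[0,0]).round(4),"tilt",R.as_matrix()[:,2].round(4),"F",o["wrist_force"].round(1),"op",round(o["opening"],3))
    print("slide/row over",n,(d/.05/n).round(3))
    if yaw is not None:
        dr=(R.inv()*Ro.from_matrix([[np.cos(yaw),np.sin(yaw),0],[np.sin(yaw),-np.cos(yaw),0],[0,0,-1]])).as_rotvec()
        print("rot/row",(dr/np.pi/n).round(4))
BC=np.array([.5228,-.3118]); BY=-.262
DC=np.array([.5878,.1358]); DY=.219
def deck(x,y,z=0): 
    c,s=np.cos(DY),np.sin(DY); return [DC[0]+c*x-s*y,DC[1]+s*x+c*y,.085+z]
E
python3 - <<'E'
from go import *
t=load("a","top")
print("15w",onz(t,258-.5,201,.055))
cmd([*BC,.15],n=5,yaw=BY)
print(deck(2,0) if 0 else deck(.002,0))
E
```

```text
15w [ 0.52783246 -0.15285304  0.055     ]
t 0.1 pos [ 0.2094 -0.535   0.2086] yaw 0.3729 tilt [-3.0e-04  1.6e-03 -1.0e+00] F [ 0.4  0.4 -0.5] op 0.998
slide/row over 5 [ 1.493 -0.374  0.235]
rot/row [-0.0001  0.      0.0404]
[np.float64(0.5897522303819372), np.float64(0.13623450723335878), 0.085]
```

Emit:
{"op": "drive_tool", "data": {
  "deltas": [
    {"slide":[0,0,0],"delta_rot":[0,0,0.0404],"hand":1},
    {"slide":[0,0,0],"delta_rot":[0,0,0.0404],"hand":1},
    {"slide":[0,0,0],"delta_rot":[0,0,0.0404],"hand":1},
    {"slide":[0,0,0],"delta_rot":[0,0,0.0404],"hand":1},
    {"slide":[0,0,0],"delta_rot":[0,0,0.0404],"hand":1}
  ]
}}

```text
time_s: 0.72
eef_pos: [0.2094, -0.5351, 0.2089]
eef_rot: [-0.001, 0.991, -0.133, -0.0]
wrist_force: [-1.1, -0.1, 0.3]
opening: 1.003
```

```bash
python3 - <<'E'
from go import *
cmd([*BC,.15],n=10,yaw=BY)
E
```

```text
t 0.72 pos [ 0.2094 -0.5351  0.2089] yaw -0.266 tilt [-2.0e-04  1.1e-03 -1.0e+00] F [-1.1 -0.1  0.3] op 1.003
slide/row over 10 [ 0.487 -0.596  0.118]
rot/row [-0.      0.     -0.0001]
```

Emit:
{"op": "drive_tool", "data": {
  "deltas": [
    {"slide":[0.487,-0.596,0],"delta_rot":[0,0,0],"hand":1},
    {"slide":[0.487,-0.596,0],"delta_rot":[0,0,0],"hand":1},
    {"slide":[0.487,-0.596,0],"delta_rot":[0,0,0],"hand":1},
    {"slide":[0.487,-0.596,0],"delta_rot":[0,0,0],"hand":1},
    {"slide":[0.487,-0.596,0],"delta_rot":[0,0,0],"hand":1}
  ]
}}

```text
time_s: 1.35
eef_pos: [0.3664, -0.422, 0.209]
eef_rot: [-0.0, 0.991, -0.131, -0.0]
wrist_force: [-0.0, 0.5, -0.1]
opening: 0.999
```

Emit:
{"op": "drive_tool", "data": {
  "deltas": [
    {"slide":[0.487,-0.596,0.2],"delta_rot":[0,0,0],"hand":1},
    {"slide":[0.487,-0.596,0.25],"delta_rot":[0,0,0],"hand":1},
    {"slide":[0.487,-0.596,0.25],"delta_rot":[0,0,0],"hand":1},
    {"slide":[0.487,-0.596,0.25],"delta_rot":[0,0,0],"hand":1},
    {"slide":[0.487,-0.596,0.25],"delta_rot":[0,0,0],"hand":1}
  ]
}}

```text
time_s: 1.98
eef_pos: [0.5225, -0.3096, 0.1485]
eef_rot: [-0.0, 0.991, -0.131, -0.0]
wrist_force: [0.2, -1.0, -0.3]
opening: 0.999
```

```bash
python3 - <<'E'
from go import *
cmd([*BC,.016],n=5,yaw=BY)
for n in("side","top"): snap(n,"b")
A=cv2.resize(cv2.imread("pics/b_side.png")[200:330,180:340],(739,600)); cv2.imwrite("pics/b1.png",A)
E
```

```text
t 1.98 pos [ 0.5225 -0.3096  0.1485] yaw -0.2618 tilt [-6.e-04  5.e-04 -1.e+00] F [ 0.2 -1.  -0.3] op 0.999
slide/row over 5 [0.004 0.008 0.53 ]
rot/row [-0.  0.  0.]
```

View pics/b1.png

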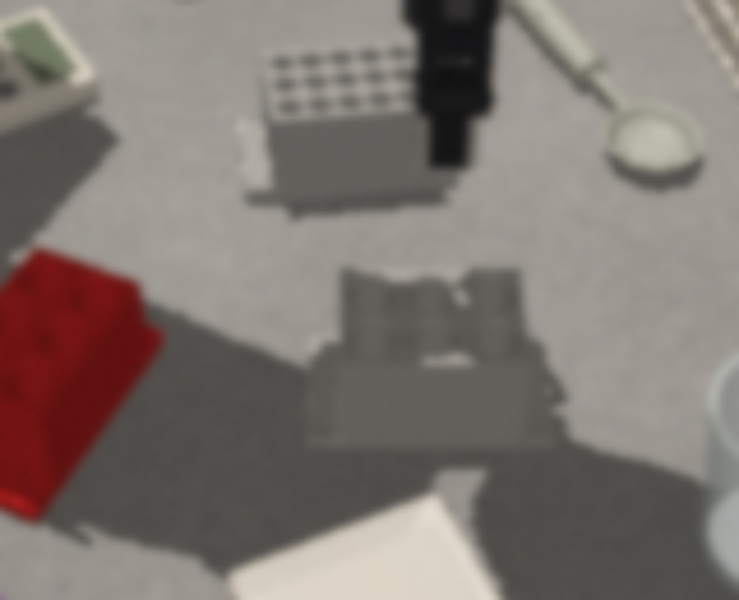

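The view shows the fingers in line above the six-well block, with only their shadow on it. Descending now.

Emit:
{"op": "drive_tool", "data": {
  "deltas": [
    {"slide":[0.01,0.03,0.6],"delta_rot":[0,0,0],"hand":1},
    {"slide":[0.01,0.01,0.6],"delta_rot":[0,0,0],"hand":1},
    {"slide":[0,0,0.6],"delta_rot":[0,0,0],"hand":1},
    {"slide":[0,0,0.5],"delta_rot":[0,0,0],"hand":1},
    {"slide":[0,0,0.4],"delta_rot":[0,0,0],"hand":1}
  ]
}}

```text
time_s: 2.7
eef_pos: [0.5214, -0.3131, 0.0132]
eef_rot: [-0.0, 0.991, -0.131, -0.001]
wrist_force: [0.1, -0.3, -0.1]
opening: 0.998
```

Emit:
{"op": "drive_tool", "data": {
  "deltas": [
    {"slide":[0,0,0],"delta_rot":[0,0,0],"hand":0.8},
    {"slide":[0,0,0],"delta_rot":[0,0,0],"hand":0.6},
    {"slide":[0,0,0],"delta_rot":[0,0,0],"hand":0.4},
    {"slide":[0,0,0],"delta_rot":[0,0,0],"hand":0.2},
    {"slide":[0,0,0],"delta_rot":[0,0,0],"hand":0}
  ]
}}

```text
time_s: 3.32
eef_pos: [0.5229, -0.3135, 0.0157]
eef_rot: [0.001, 0.991, -0.131, 0.001]
wrist_force: [-0.8, 0.5, 5.6]
opening: 0.62
```

Emit:
{"op": "drive_tool", "data": {
  "deltas": [
    {"slide":[0,0,-0.3],"delta_rot":[0,0,0],"hand":0},
    {"slide":[0,0,-0.6],"delta_rot":[0,0,0],"hand":0},
    {"slide":[0,0,-0.6],"delta_rot":[0,0,0],"hand":0},
    {"slide":[0,0,-0.6],"delta_rot":[0,0,0],"hand":0},
    {"slide":[0,0,-0.6],"delta_rot":[0,0,0],"hand":0}
  ]
}}

```text
time_s: 3.95
eef_pos: [0.5217, -0.3125, 0.1503]
eef_rot: [-0.0, 0.991, -0.13, -0.0]
wrist_force: [0.3, -0.3, -5.2]
opening: 0.613
```

Emit:
{"op": "drive_tool", "data": {
  "deltas": [
    {"slide":[0,0,0],"delta_rot":[0,0,-0.0306],"hand":0},
    {"slide":[0,0,0],"delta_rot":[0,0,-0.0306],"hand":0},
    {"slide":[0,0,0],"delta_rot":[0,0,-0.0306],"hand":0},
    {"slide":[0,0,0],"delta_rot":[0,0,-0.0306],"hand":0},
    {"slide":[0,0,0],"delta_rot":[0,0,-0.0306],"hand":0}
  ]
}}

```text
time_s: 4.58
eef_pos: [0.5217, -0.3125, 0.1492]
eef_rot: [-0.0, 0.994, 0.111, -0.0]
wrist_force: [-0.5, 0.2, -4.3]
opening: 0.614
```

```bash
python3 - <<'E'
from go import *
cmd([*deck(.0,0)[:2],.16],n=10,yaw=DY)
c=snap("side","c")
A=cv2.resize(cv2.imread("pics/c_side.png")[120:320,180:380],(600,600)); cv2.imwrite("pics/c5.png",A)
E
```

```text
t 4.58 pos [ 0.5217 -0.3125  0.1492] yaw 0.2221 tilt [-1.e-03  6.e-04 -1.e+00] F [-0.5  0.2 -4.3] op 0.614
slide/row over 10 [ 0.326 -0.845 -0.021]
rot/row [-0.      0.      0.0001]
```

View pics/c5.png

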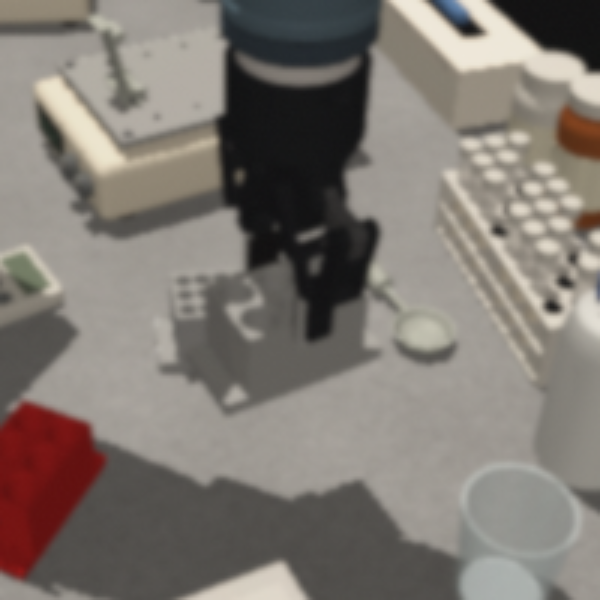

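The block is held upright in the jaws (side crop ~(285,330)). Carrying it to the deck.

Emit:
{"op": "drive_tool", "data": {
  "deltas": [
    {"slide":[0.2,-0.5,0],"delta_rot":[0,0,0],"hand":0},
    {"slide":[0.33,-0.85,0],"delta_rot":[0,0,0],"hand":0},
    {"slide":[0.33,-0.85,0],"delta_rot":[0,0,0],"hand":0},
    {"slide":[0.33,-0.85,0],"delta_rot":[0,0,0],"hand":0},
    {"slide":[0.33,-0.85,0],"delta_rot":[0,0,0],"hand":0}
  ]
}}

```text
time_s: 5.25
eef_pos: [0.5537, -0.1045, 0.1495]
eef_rot: [-0.0, 0.994, 0.108, -0.0]
wrist_force: [0.7, 0.8, -4.1]
opening: 0.611
```

Emit:
{"op": "drive_tool", "data": {
  "deltas": [
    {"slide":[0.33,-0.85,0],"delta_rot":[0,0,0],"hand":0},
    {"slide":[0.33,-0.85,0],"delta_rot":[0,0,0],"hand":0},
    {"slide":[0.33,-0.85,0],"delta_rot":[0,0,0],"hand":0},
    {"slide":[0.33,-0.85,0],"delta_rot":[0,0,0],"hand":0},
    {"slide":[0.33,-0.8,0],"delta_rot":[0,0,0],"hand":0}
  ]
}}

```text
time_s: 5.88
eef_pos: [0.5886, 0.1184, 0.1494]
eef_rot: [0.0, 0.994, 0.109, -0.0]
wrist_force: [0.7, 0.1, -4.4]
opening: 0.612
```

Emit:
{"op": "drive_tool", "data": {
  "deltas": [
    {"slide":[0,0,0],"delta_rot":[0,0,0],"hand":0},
    {"slide":[0,0,0],"delta_rot":[0,0,0],"hand":0},
    {"slide":[0,0,0],"delta_rot":[0,0,0],"hand":0},
    {"slide":[0,0,0],"delta_rot":[0,0,0],"hand":0},
    {"slide":[0,0,0],"delta_rot":[0,0,0],"hand":0}
  ]
}}

```text
time_s: 6.5
eef_pos: [0.589, 0.1162, 0.1494]
eef_rot: [0.0, 0.994, 0.109, -0.0]
wrist_force: [-0.7, -0.7, -4.8]
opening: 0.611
```

```bash
python3 - <<'E'
from go import *
cmd([*deck(.0,0)[:2],.115],n=5,yaw=DY)
for n in("side","top"): snap(n,"d")
A=cv2.resize(cv2.imread("pics/d_side.png")[70:220,150:350],(800,600)); cv2.imwrite("pics/d1.png",A)
A=cv2.resize(cv2.imread("pics/d_top.png")[110:250,100:240],(600,600)); cv2.imwrite("pics/d2.png",A)
E
```

```text
t 6.5 pos [0.589  0.1162 0.1494] yaw 0.2176 tilt [-0. -0. -1.] F [-0.7 -0.7 -4.8] op 0.611
slide/row over 5 [ 0.012 -0.078  0.138]
rot/row [ 0.      0.     -0.0001]
```

View pics/d1.png

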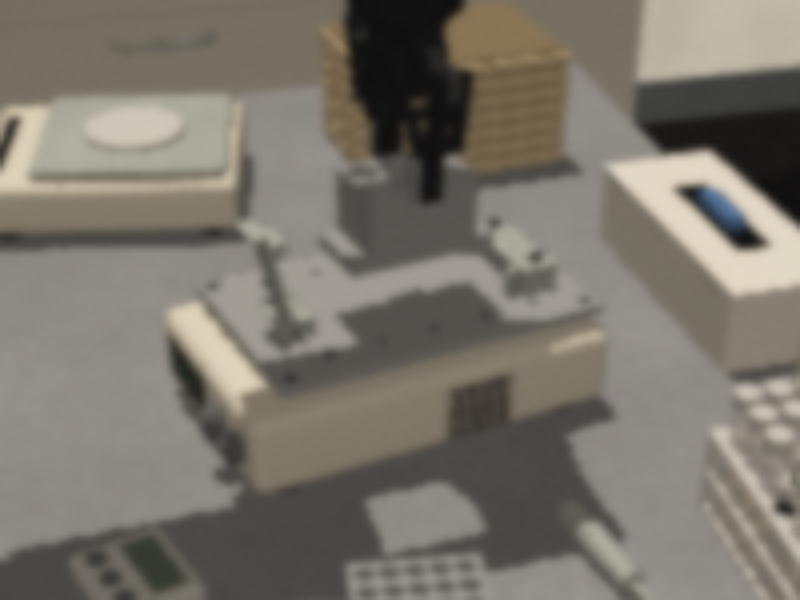

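View pics/d2.png

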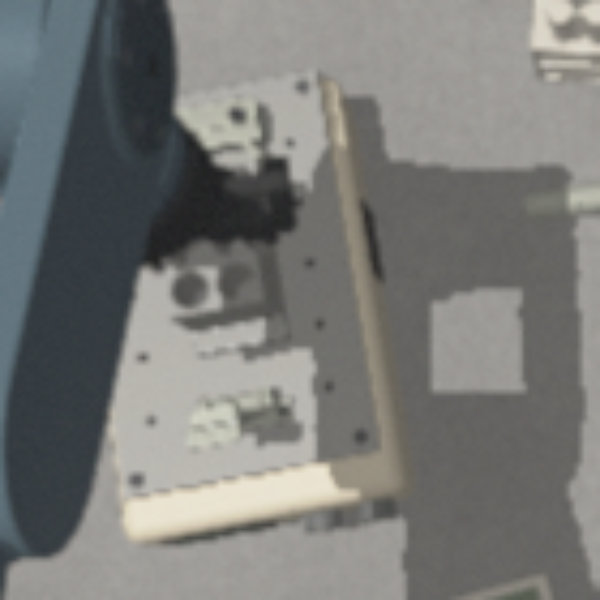

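The block hangs above the deck, clear of the flap and the retaining block, about 20 mm short in y. I'll move across, then lower.

Emit:
{"op": "drive_tool", "data": {
  "deltas": [
    {"slide":[0.02,-0.1,0],"delta_rot":[0,0,0],"hand":0},
    {"slide":[0.02,-0.15,0],"delta_rot":[0,0,0.0005],"hand":0},
    {"slide":[0.02,-0.14,0.2],"delta_rot":[0,0,0],"hand":0},
    {"slide":[0,0,0.3],"delta_rot":[0,0,0],"hand":0},
    {"slide":[0,0,0.2],"delta_rot":[0,0,0],"hand":0}
  ]
}}

```text
time_s: 7.22
eef_pos: [0.5867, 0.1366, 0.1123]
eef_rot: [-0.0, 0.994, 0.109, -0.001]
wrist_force: [-0.8, -0.3, -4.8]
opening: 0.616
```

Emit:
{"op": "drive_tool", "data": {
  "deltas": [
    {"slide":[0,0,0.1],"delta_rot":[0,0,0],"hand":0},
    {"slide":[0,0,0.05],"delta_rot":[0,0,0],"hand":0},
    {"slide":[0,0,0.03],"delta_rot":[0,0,0],"hand":0},
    {"slide":[0,0,0],"delta_rot":[0,0,0],"hand":0},
    {"slide":[0,0,0],"delta_rot":[0,0,0],"hand":0}
  ]
}}

```text
time_s: 7.85
eef_pos: [0.588, 0.1366, 0.1058]
eef_rot: [0.0, 0.994, 0.108, 0.0]
wrist_force: [0.1, 0.1, -3.9]
opening: 0.613
```

```bash
python3 - <<'E'
from go import *
cmd([*deck(.0,0)[:2],.1007],n=5,yaw=DY)
E
```

```text
t 7.85 pos [0.588  0.1366 0.1058] yaw 0.2172 tilt [ 7.e-04  0.e+00 -1.e+00] F [ 0.1  0.1 -3.9] op 0.613
slide/row over 5 [-0.001  0.003  0.02 ]
rot/row [ 0.     -0.     -0.0001]
```

Emit:
{"op": "drive_tool", "data": {
  "deltas": [
    {"slide":[0,0.01,0.03],"delta_rot":[0,0,0],"hand":0},
    {"slide":[0,0,0.03],"delta_rot":[0,0,-0.0005],"hand":0},
    {"slide":[0,0,0.02],"delta_rot":[0,0,0],"hand":0},
    {"slide":[0,0,0.01],"delta_rot":[0,0,0],"hand":0},
    {"slide":[0,0,0],"delta_rot":[0,0,0],"hand":0}
  ]
}}

```text
time_s: 8.48
eef_pos: [0.5878, 0.1361, 0.1009]
eef_rot: [-0.0, 0.994, 0.109, -0.0]
wrist_force: [0.1, -1.0, -5.1]
opening: 0.615
```

Emit:
{"op": "drive_tool", "data": {
  "deltas": [
    {"slide":[0,0,0.01],"delta_rot":[0,0,0],"hand":0},
    {"slide":[0,0,0.01],"delta_rot":[0,0,0],"hand":0},
    {"slide":[0,0,0],"delta_rot":[0,0,0],"hand":0},
    {"slide":[0,0,0],"delta_rot":[0,0,0],"hand":0},
    {"slide":[0,0,0],"delta_rot":[0,0,0],"hand":0}
  ]
}}

```text
time_s: 9.1
eef_pos: [0.5879, 0.1361, 0.1007]
eef_rot: [0.0, 0.994, 0.109, 0.0]
wrist_force: [-4.9, -0.3, 6.3]
opening: 0.612
```

Contact felt: Fz went from -5 to +6. I'll release briefly so the block settles flat, then regrip.

Emit:
{"op": "drive_tool", "data": {
  "deltas": [
    {"slide":[0,0,0],"delta_rot":[0,0,0],"hand":0.72},
    {"slide":[0,0,0],"delta_rot":[0,0,0],"hand":0.72},
    {"slide":[0,0,0],"delta_rot":[0,0,0],"hand":0.72},
    {"slide":[0,0,0],"delta_rot":[0,0,0],"hand":0.72},
    {"slide":[0,0,0],"delta_rot":[0,0,0],"hand":0.72}
  ]
}}

```text
time_s: 9.72
eef_pos: [0.5879, 0.1361, 0.0999]
eef_rot: [-0.0, 0.994, 0.109, 0.0]
wrist_force: [-0.4, 0.6, -0.2]
opening: 0.724
```

```bash
python3 - <<'E'
from go import *
cmd([*deck(.0,0)[:2],.1007],n=5,yaw=DY)
for n in("side","top"): snap(n,"e")
A=cv2.resize(cv2.imread("pics/e_side.png")[90:200,180:330],(800,587),interpolation=cv2.INTER_CUBIC); cv2.imwrite("pics/e1.png",A)
E
```

```text
t 9.72 pos [0.5879 0.1361 0.0999] yaw 0.2189 tilt [ 1.e-04  0.e+00 -1.e+00] F [-0.4  0.6 -0.2] op 0.724
slide/row over 5 [-0.001  0.001 -0.003]
rot/row [-0. -0. -0.]
```

View pics/e1.png

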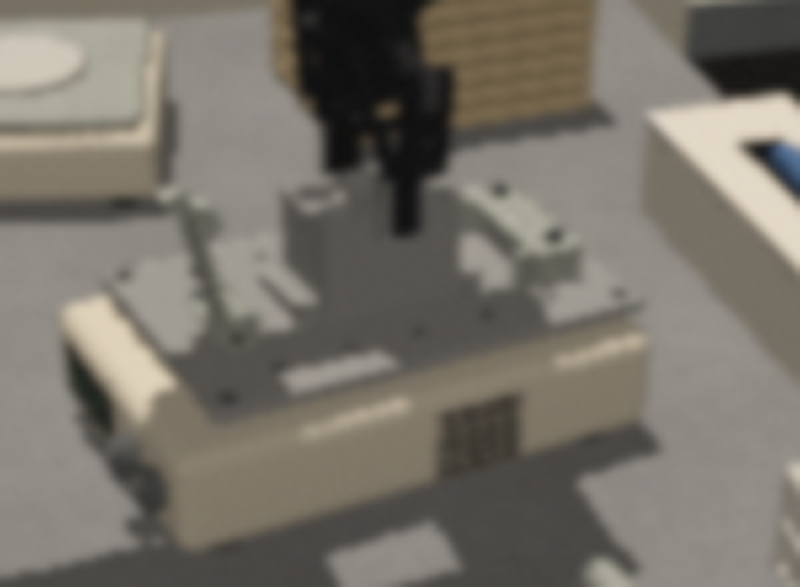

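The block stands flat on the deck, clear of the cheeks. Regripping, then sliding slowly.

Emit:
{"op": "drive_tool", "data": {
  "deltas": [
    {"slide":[0,0,0],"delta_rot":[0,0,0],"hand":0.4},
    {"slide":[0,0,0],"delta_rot":[0,0,0],"hand":0},
    {"slide":[0,0,0],"delta_rot":[0,0,0],"hand":0},
    {"slide":[0,0,0],"delta_rot":[0,0,0],"hand":0},
    {"slide":[0,0,0],"delta_rot":[0,0,0],"hand":0}
  ]
}}

```text
time_s: 10.45
eef_pos: [0.5882, 0.1361, 0.1003]
eef_rot: [0.0, 0.994, 0.109, 0.0]
wrist_force: [-0.6, -0.4, 5.7]
opening: 0.616
```

Emit:
{"op": "drive_tool", "data": {
  "deltas": [
    {"slide":[0.04,0,0],"delta_rot":[0,0,0],"hand":0},
    {"slide":[0.04,0,0],"delta_rot":[0,0,0],"hand":0},
    {"slide":[0.04,0,0],"delta_rot":[0,0,0],"hand":0},
    {"slide":[0.04,0,0],"delta_rot":[0,0,0],"hand":0},
    {"slide":[0.04,0,0],"delta_rot":[0,0,0],"hand":0}
  ]
}}

```text
time_s: 11.08
eef_pos: [0.5948, 0.1378, 0.1003]
eef_rot: [0.0, 0.994, 0.109, -0.003]
wrist_force: [-13.9, -2.7, 15.7]
opening: 0.613
```

Emit:
{"op": "drive_tool", "data": {
  "deltas": [
    {"slide":[0,0,-0.01],"delta_rot":[0,0,0],"hand":0},
    {"slide":[0,0,-0.005],"delta_rot":[0,0,0],"hand":0},
    {"slide":[0,0,0],"delta_rot":[0,0,0],"hand":0},
    {"slide":[0,0,0],"delta_rot":[0,0,0],"hand":0},
    {"slide":[0,0,0],"delta_rot":[0,0,0],"hand":0}
  ]
}}

```text
time_s: 11.7
eef_pos: [0.5953, 0.1379, 0.1003]
eef_rot: [0.0, 0.994, 0.109, -0.003]
wrist_force: [-9.0, -2.1, 8.2]
opening: 0.612
```

```bash
python3 - <<'E'
from go import *
cmd([*deck(.01,0)[:2],.1007],n=5,yaw=DY)
print(ctrl.get_obs()["torque"])
E
```

```text
t 11.7 pos [0.5953 0.1379 0.1003] yaw 0.2191 tilt [-0.0051 -0.001  -1.    ] F [-9.  -2.1  8.2] op 0.612
slide/row over 5 [ 0.009  0.002 -0.002]
rot/row [-0.      0.0003  0.    ]
[-0.37995245  1.31098727  0.00193498]
```

Downforce adds friction here, so I'll ease the load before sliding on.

Emit:
{"op": "drive_tool", "data": {
  "deltas": [
    {"slide":[0,0,-0.01],"delta_rot":[0,0,0],"hand":0},
    {"slide":[0,0,-0.01],"delta_rot":[0,0,0],"hand":0},
    {"slide":[0,0,0],"delta_rot":[0,0,0],"hand":0},
    {"slide":[0,0,0],"delta_rot":[0,0,0],"hand":0},
    {"slide":[0,0,0],"delta_rot":[0,0,0],"hand":0}
  ]
}}

```text
time_s: 12.32
eef_pos: [0.5974, 0.1383, 0.1011]
eef_rot: [-0.0, 0.994, 0.109, -0.0]
wrist_force: [0.1, -0.0, -4.5]
opening: 0.616
```

Emit:
{"op": "drive_tool", "data": {
  "deltas": [
    {"slide":[0.02,0,0],"delta_rot":[0,0,0],"hand":0},
    {"slide":[0.02,0,0],"delta_rot":[0,0,0],"hand":0},
    {"slide":[0.02,0,0],"delta_rot":[0,0,0],"hand":0},
    {"slide":[0.02,0,0],"delta_rot":[0,0,0],"hand":0},
    {"slide":[0,0,0],"delta_rot":[0,0,0],"hand":0}
  ]
}}

```text
time_s: 12.95
eef_pos: [0.6016, 0.1391, 0.1017]
eef_rot: [0.0, 0.994, 0.109, 0.0]
wrist_force: [0.4, 0.3, -5.3]
opening: 0.611
```

```bash
python3 - <<'E'
from go import *
cmd([*deck(.014,0)[:2],.1007],n=5,yaw=DY)
print(ctrl.get_obs()["torque"])
E
```

```text
t 12.95 pos [0.6016 0.1391 0.1017] yaw 0.2188 tilt [ 1.e-04 -0.e+00 -1.e+00] F [ 0.4  0.3 -5.3] op 0.611
slide/row over 5 [-0.001  0.001  0.004]
rot/row [ 0. -0. -0.]
[-0.03997655  0.02963653 -0.00032266]
```

Emit:
{"op": "drive_tool", "data": {
  "deltas": [
    {"slide":[0.02,0,0.007],"delta_rot":[0,0,0],"hand":0},
    {"slide":[0.02,0,0],"delta_rot":[0,0,0],"hand":0},
    {"slide":[0.02,0,0],"delta_rot":[0,0,0],"hand":0},
    {"slide":[0.02,0,0],"delta_rot":[0,0,0],"hand":0},
    {"slide":[0.02,0,0],"delta_rot":[0,0,0],"hand":0}
  ]
}}

```text
time_s: 13.58
eef_pos: [0.6064, 0.1402, 0.1013]
eef_rot: [0.0, 0.994, 0.109, -0.0]
wrist_force: [-0.2, 0.6, -4.9]
opening: 0.617
```

Emit:
{"op": "drive_tool", "data": {
  "deltas": [
    {"slide":[0.02,0,0],"delta_rot":[0,0,0],"hand":0},
    {"slide":[0.02,0,0],"delta_rot":[0,0,0],"hand":0},
    {"slide":[0.02,0,0],"delta_rot":[0,0,0],"hand":0},
    {"slide":[0.02,0,0],"delta_rot":[0,0,0],"hand":0},
    {"slide":[0,0,0],"delta_rot":[0,0,0],"hand":0}
  ]
}}

```text
time_s: 14.2
eef_pos: [0.6103, 0.1411, 0.1013]
eef_rot: [0.0, 0.994, 0.109, 0.0]
wrist_force: [-0.1, 0.3, -4.5]
opening: 0.616
```

```bash
python3 - <<'E'
from go import *
cmd([*deck(.023,0)[:2],.1007],n=5,yaw=DY)
print(ctrl.get_obs()["torque"])
for n in("side","top"): snap(n,"f")
A=cv2.resize(cv2.imread("pics/f_side.png")[90:200,180:330],(800,587),interpolation=cv2.INTER_CUBIC); cv2.imwrite("pics/f1.png",A)
A=cv2.resize(cv2.imread("pics/f_top.png")[120:245,110:200],(432,600),interpolation=cv2.INTER_CUBIC); cv2.imwrite("pics/f2.png",A)
E
```

```text
t 14.2 pos [0.6103 0.1411 0.1013] yaw 0.2189 tilt [ 0.  0. -1.] F [-0.1  0.3 -4.5] op 0.616
slide/row over 5 [-0.001  0.001  0.002]
rot/row [ 0. -0. -0.]
[ 0.00262412  0.00165781 -0.01653691]
```

View pics/f1.png

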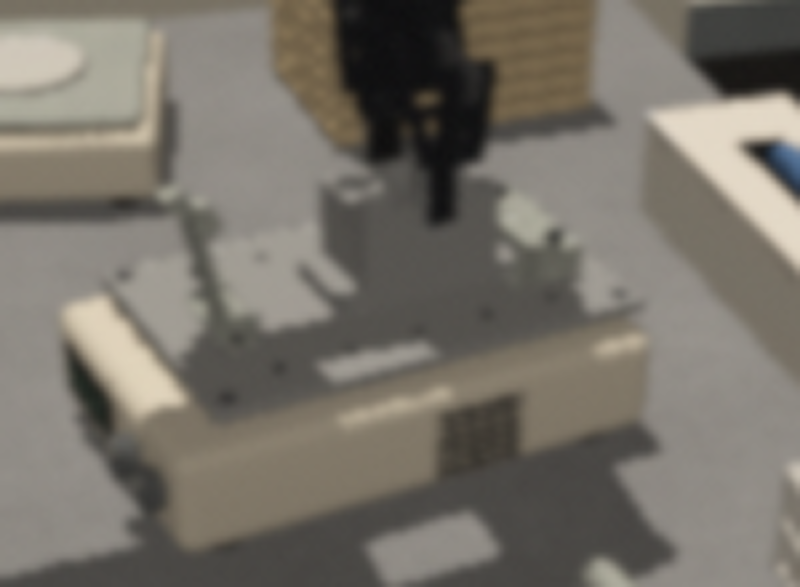

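View pics/f2.png

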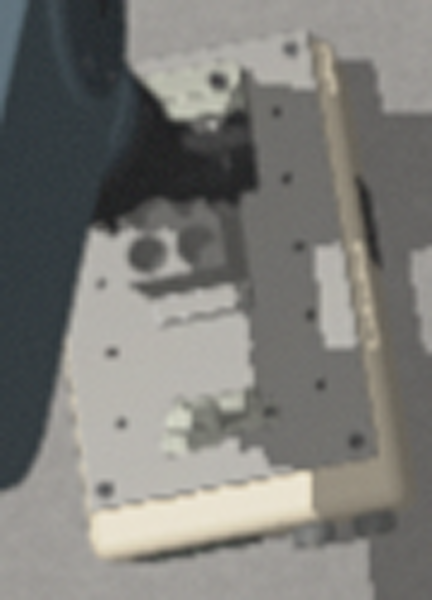

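```bash
python3 - <<'E'
from go import *
t=load("f","top")
P=np.array([onz(t,*uns(p,4.8,(110,120)),.140) for p in((149,253),(198,242))]); 
c,s=np.cos(DY),np.sin(DY)
d=P[:,:2]-DC; print((d@np.array([[c,-s],[s,c]])).round(4))
# rear tongue end edge corners, top z=.095
P=np.array([onz(t,*uns(p,4.8,(110,120)),.095) for p in((165,326),(243,308))]); d=P[:,:2]-DC; print((d@np.array([[c,-s],[s,c]])).round(4))
t=load("a","top")
for p in((92,95),(240,65),(103,128),(243,103),(110,155),(250,130)):
    P=onz(t,*uns(p,4.8,(110,120)),.104)[:2]; print(p,((P-DC)@np.array([[c,-s],[s,c]])).round(4))
E
```

```text
[[-0.002   0.0125]
 [-0.0011 -0.0139]]
[[-0.0325  0.0216]
 [-0.0309 -0.0223]]
(92, 95) [0.1036 0.0404]
(240, 65) [ 0.1047 -0.0438]
(103, 128) [0.0834 0.037 ]
(243, 103) [ 0.0825 -0.042 ]
(110, 155) [0.0672 0.0354]
(250, 130) [ 0.0662 -0.0435]
```

Lateral error is about 1 mm or less, and the tongue tip is between the cheeks near the mouth, with about 13 mm to go.

Emit:
{"op": "drive_tool", "data": {
  "deltas": [
    {"slide":[0.016,0,0],"delta_rot":[0,0,0],"hand":0},
    {"slide":[0.016,0,0],"delta_rot":[0,0,0],"hand":0},
    {"slide":[0.016,0,0],"delta_rot":[0,0,0],"hand":0},
    {"slide":[0.016,0,0],"delta_rot":[0,0,0],"hand":0},
    {"slide":[0,0,0],"delta_rot":[0,0,0],"hand":0}
  ]
}}

```text
time_s: 14.92
eef_pos: [0.6135, 0.1418, 0.1013]
eef_rot: [-0.0, 0.994, 0.109, 0.0]
wrist_force: [0.2, -0.5, -4.8]
opening: 0.614
```

Emit:
{"op": "drive_tool", "data": {
  "deltas": [
    {"slide":[0.014,0,0],"delta_rot":[0,0,0],"hand":0},
    {"slide":[0.014,0,0],"delta_rot":[0,0,0],"hand":0},
    {"slide":[0.014,0,0],"delta_rot":[0,0,0],"hand":0},
    {"slide":[0.014,0,0],"delta_rot":[0,0,0],"hand":0},
    {"slide":[0,0,0],"delta_rot":[0,0,0],"hand":0}
  ]
}}

```text
time_s: 15.55
eef_pos: [0.6162, 0.1424, 0.1013]
eef_rot: [0.0, 0.994, 0.109, 0.0]
wrist_force: [0.2, -0.4, -4.6]
opening: 0.615
```

Emit:
{"op": "drive_tool", "data": {
  "deltas": [
    {"slide":[0.014,0,0],"delta_rot":[0,0,0],"hand":0},
    {"slide":[0.014,0,0],"delta_rot":[0,0,0],"hand":0},
    {"slide":[0.014,0,0],"delta_rot":[0,0,0],"hand":0},
    {"slide":[0.014,0,0],"delta_rot":[0,0,0],"hand":0},
    {"slide":[0,0,0],"delta_rot":[0,0,0],"hand":0}
  ]
}}

```text
time_s: 16.18
eef_pos: [0.6189, 0.143, 0.1013]
eef_rot: [0.0, 0.994, 0.109, 0.0]
wrist_force: [0.3, -0.1, -4.9]
opening: 0.617
```

Emit:
{"op": "drive_tool", "data": {
  "deltas": [
    {"slide":[0.01,0,0],"delta_rot":[0,0,0],"hand":0},
    {"slide":[0.01,0,0],"delta_rot":[0,0,0],"hand":0},
    {"slide":[0.01,0,0],"delta_rot":[0,0,0],"hand":0},
    {"slide":[0.01,0,0],"delta_rot":[0,0,0],"hand":0},
    {"slide":[0,0,0],"delta_rot":[0,0,0],"hand":0}
  ]
}}

```text
time_s: 16.8
eef_pos: [0.6209, 0.1434, 0.1013]
eef_rot: [-0.0, 0.994, 0.109, 0.0]
wrist_force: [0.5, -0.1, -4.8]
opening: 0.615
```

Emit:
{"op": "drive_tool", "data": {
  "deltas": [
    {"slide":[0.008,0,0],"delta_rot":[0,0,0],"hand":0},
    {"slide":[0.008,0,0],"delta_rot":[0,0,0],"hand":0},
    {"slide":[0.008,0,0],"delta_rot":[0,0,0],"hand":0},
    {"slide":[0,0,0],"delta_rot":[0,0,0],"hand":0},
    {"slide":[0,0,0],"delta_rot":[0,0,0],"hand":0}
  ]
}}

```text
time_s: 17.42
eef_pos: [0.622, 0.1437, 0.1013]
eef_rot: [-0.0, 0.994, 0.109, -0.0]
wrist_force: [-0.4, 0.1, -5.3]
opening: 0.613
```

Emit:
{"op": "drive_tool", "data": {
  "deltas": [
    {"slide":[0.008,0,0],"delta_rot":[0,0,0],"hand":0},
    {"slide":[0.008,0,0],"delta_rot":[0,0,0],"hand":0},
    {"slide":[0.008,0,0],"delta_rot":[0,0,0],"hand":0},
    {"slide":[0,0,0],"delta_rot":[0,0,0],"hand":0},
    {"slide":[0,0,0],"delta_rot":[0,0,0],"hand":0}
  ]
}}

```text
time_s: 18.05
eef_pos: [0.6232, 0.1439, 0.1013]
eef_rot: [-0.0, 0.994, 0.109, 0.0]
wrist_force: [0.2, -0.2, -4.5]
opening: 0.611
```

Emit:
{"op": "drive_tool", "data": {
  "deltas": [
    {"slide":[0.008,0,0],"delta_rot":[0,0,0],"hand":0},
    {"slide":[0.008,0,0],"delta_rot":[0,0,0],"hand":0},
    {"slide":[0.008,0,0],"delta_rot":[0,0,0],"hand":0},
    {"slide":[0,0,0],"delta_rot":[0,0,0],"hand":0},
    {"slide":[0,0,0],"delta_rot":[0,0,0],"hand":0}
  ]
}}

```text
time_s: 18.68
eef_pos: [0.6243, 0.1442, 0.1013]
eef_rot: [0.0, 0.994, 0.109, 0.0]
wrist_force: [-0.3, -0.5, -5.0]
opening: 0.62
```

Emit:
{"op": "drive_tool", "data": {
  "deltas": [
    {"slide":[0.008,0,0],"delta_rot":[0,0,0],"hand":0},
    {"slide":[0.008,0,0],"delta_rot":[0,0,0],"hand":0},
    {"slide":[0.008,0,0],"delta_rot":[0,0,0],"hand":0},
    {"slide":[0,0,0],"delta_rot":[0,0,0],"hand":0},
    {"slide":[0,0,0],"delta_rot":[0,0,0],"hand":0}
  ]
}}

```text
time_s: 19.3
eef_pos: [0.6247, 0.1443, 0.1012]
eef_rot: [0.0, 0.994, 0.109, -0.001]
wrist_force: [-4.8, -1.3, -2.0]
opening: 0.616
```

```bash
python3 - <<'E'
from go import *
cmd([*deck(.038,0)[:2],.1007],n=5,yaw=DY)
print(ctrl.get_obs()["torque"])
E
```

```text
t 19.3 pos [0.6247 0.1443 0.1012] yaw 0.2189 tilt [-1.8e-03 -3.0e-04 -1.0e+00] F [-4.8 -1.3 -2. ] op 0.616
slide/row over 5 [0.001 0.001 0.002]
rot/row [-0.      0.0001 -0.    ]
[-0.24662044  0.85841554 -0.08161041]
```

Firm contact at deck x ≈ 38-39 mm, where the wall is expected. I'll nudge a little more to confirm, and lower.

Emit:
{"op": "drive_tool", "data": {
  "deltas": [
    {"slide":[0.006,0,0],"delta_rot":[0,0,0],"hand":0},
    {"slide":[0.006,0,0],"delta_rot":[0,0,0],"hand":0},
    {"slide":[0,0,0.006],"delta_rot":[0,0,0],"hand":0},
    {"slide":[0,0,0.004],"delta_rot":[0,0,0],"hand":0},
    {"slide":[0,0,0],"delta_rot":[0,0,0],"hand":0}
  ]
}}

```text
time_s: 19.92
eef_pos: [0.6247, 0.1444, 0.1006]
eef_rot: [0.0, 0.994, 0.109, -0.002]
wrist_force: [-7.2, -0.8, 0.4]
opening: 0.618
```

Emit:
{"op": "drive_tool", "data": {
  "deltas": [
    {"slide":[0,0,0],"delta_rot":[0,0,0],"hand":0.72},
    {"slide":[0,0,0],"delta_rot":[0,0,0],"hand":0.72},
    {"slide":[0,0,0],"delta_rot":[0,0,0],"hand":0.72},
    {"slide":[0,0,0],"delta_rot":[0,0,0],"hand":0.72},
    {"slide":[0,0,0],"delta_rot":[0,0,0],"hand":0.72}
  ]
}}

```text
time_s: 20.55
eef_pos: [0.6262, 0.1446, 0.1009]
eef_rot: [-0.0, 0.994, 0.109, 0.0]
wrist_force: [-0.1, -0.8, 0.2]
opening: 0.721
```

```bash
python3 - <<'E'
from go import *
cmd([*deck(.038,0)[:2],.1007],n=5,yaw=DY)
for n in("side","top"): snap(n,"g")
A=cv2.resize(cv2.imread("pics/g_side.png")[90:200,180:330],(800,587),interpolation=cv2.INTER_CUBIC); cv2.imwrite("pics/g1.png",A)
A=cv2.resize(cv2.imread("pics/g_top.png")[120:245,110:200],(432,600),interpolation=cv2.INTER_CUBIC); cv2.imwrite("pics/g2.png",A)
E
```

```text
t 20.55 pos [0.6262 0.1446 0.1009] yaw 0.2189 tilt [ 3.e-04  0.e+00 -1.e+00] F [-0.1 -0.8  0.2] op 0.721
slide/row over 5 [-0.006  0.001  0.001]
rot/row [ 0. -0. -0.]
```

View pics/g1.png

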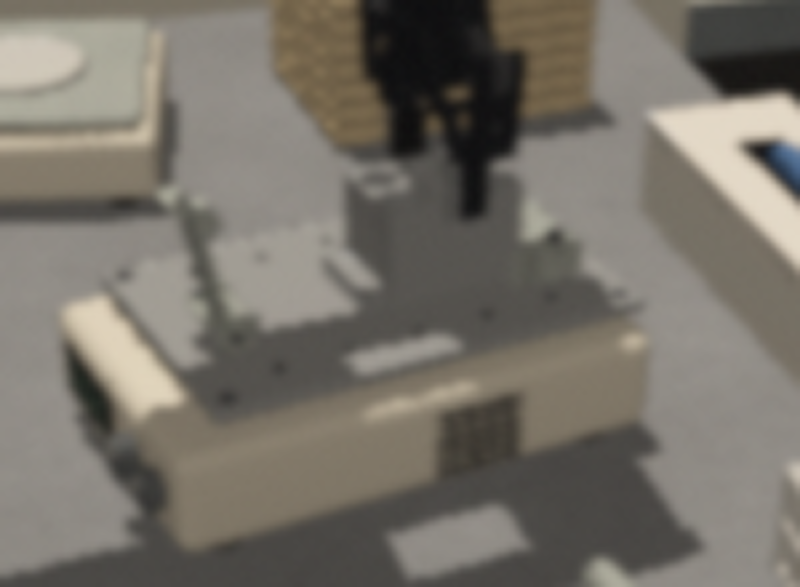

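View pics/g2.png

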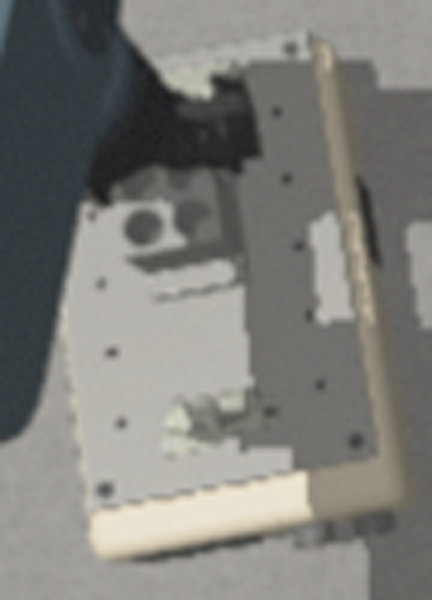

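The block is home: its body is up against the lip and it stands flat. Next is measuring the flap.

```bash
python3 - <<'E'
from go import *
t=load("a","top"); s=load("a","side")
c,si=np.cos(DY),np.sin(DY)
M=np.array([[c,-si],[si,c]])
for p,z in(((190,415),.16),((180,440),.16),((215,440),.16),((165,450),.16),((265,400),.094),((240,395),.094)):
    P=onz(t,*uns(p,4.8,(110,120)),z); print("top",p,((P[:2]-DC)@M).round(4))
# side rays with plane deck y = +-.015
for p,yy in(((172,48),.015),((232,70),-.015),((240,75),-.015),((215,195),.0),((240,240),-.015)):
    o,d=ray(s,*uns(p,800/120,(185,120)))
    n=np.array([-si,c,0]); k=(yy-n[:2]@(o[:2]-DC))/(n@d); P=o+k*d; print("side",p,((P[:2]-DC)@M).round(4),P[2].round(4))
E
python3 - <<'E'
import cv2
A=cv2.imread("pics/a_side.png")[120:165,200:240]; cv2.imwrite("pics/fl.png",cv2.resize(A,(533,600),interpolation=cv2.INTER_CUBIC))
A=cv2.imread("pics/a_top.png")[195:225,135:180]; cv2.imwrite("pics/fl2.png",cv2.resize(A,(800,533),interpolation=cv2.INTER_CUBIC))
E
```

```text
top (190, 415) [-0.0953 -0.0012]
top (180, 440) [-0.107   0.0057]
top (215, 440) [-0.1105 -0.0118]
top (165, 450) [-0.1106  0.014 ]
top (265, 400) [-0.0839 -0.0262]
top (240, 395) [-0.0785 -0.0131]
side (172, 48) [-0.11   0.015] 0.1564
side (232, 70) [-0.0966 -0.015 ] 0.1571
side (240, 75) [-0.0933 -0.015 ] 0.1541
side (215, 195) [-0.1016 -0.    ] 0.0938
side (240, 240) [-0.0976 -0.015 ] 0.079
```

View pics/fl.png

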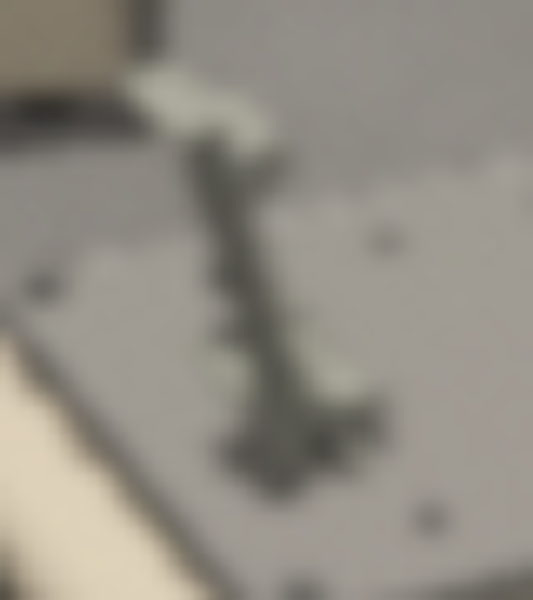

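View pics/fl2.png

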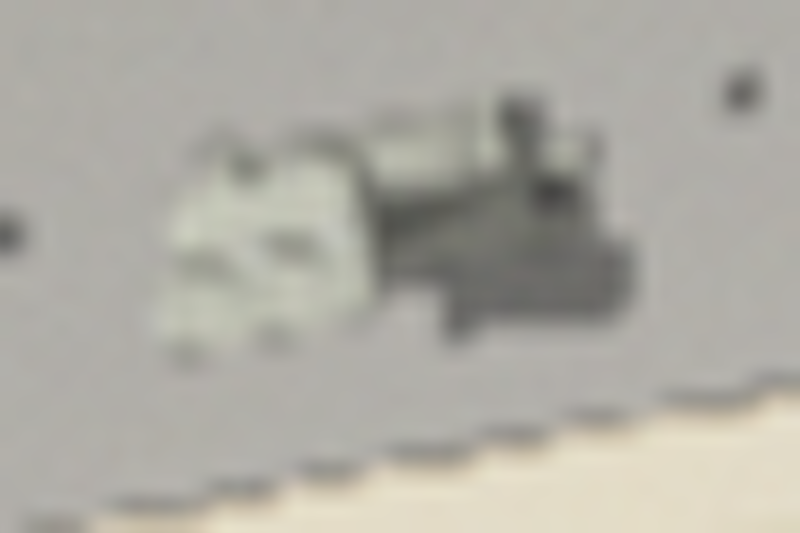

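Emit:
{"op": "drive_tool", "data": {
  "deltas": [
    {"slide":[0,0,0],"delta_rot":[0,0,0],"hand":0.9},
    {"slide":[0,0,-0.3],"delta_rot":[0,0,0],"hand":1},
    {"slide":[0,0,-0.8],"delta_rot":[0,0,0],"hand":1},
    {"slide":[0,0,-1],"delta_rot":[0,0,0],"hand":1},
    {"slide":[0,0,-1],"delta_rot":[0,0,0],"hand":1}
  ]
}}

```text
time_s: 21.28
eef_pos: [0.6261, 0.1446, 0.2586]
eef_rot: [0.0, 0.994, 0.109, 0.001]
wrist_force: [1.1, 0.4, 0.2]
opening: 0.999
```

Clean release; the block did not snag. The flap is centred at deck y≈0, with its lip back to x≈-111 mm and its top at ~0.16 m. Moving behind it with the fingers shut.

Emit:
{"op": "drive_tool", "data": {
  "deltas": [
    {"slide":[-0.7,0,0],"delta_rot":[0,0,0],"hand":0.5},
    {"slide":[-0.7,0,0],"delta_rot":[0,0,0],"hand":0},
    {"slide":[-0.7,0,0],"delta_rot":[0,0,0],"hand":0},
    {"slide":[-0.7,0,0],"delta_rot":[0,0,0],"hand":0},
    {"slide":[-0.7,0,0],"delta_rot":[0,0,0],"hand":0}
  ]
}}

```text
time_s: 21.9
eef_pos: [0.4544, 0.1064, 0.2571]
eef_rot: [0.0, 0.994, 0.109, 0.001]
wrist_force: [-0.5, -0.3, 0.7]
opening: -0.001
```

```bash
python3 - <<'E'
from go import *
cmd(deck(-.136,0,.052),n=5,yaw=DY)
for n in("side","top"): snap(n,"i")
s=load("i","side"); t=load("i","top")
# block check
A=cv2.resize(s["frame"][60:200,170:330],(686,600),interpolation=cv2.INTER_CUBIC); cv2.imwrite("pics/i1.png",A)
A=cv2.resize(t["frame"][120:245,110:200],(432,600),interpolation=cv2.INTER_CUBIC); cv2.imwrite("pics/i2.png",A)
E
```

```text
t 21.9 pos [0.4544 0.1064 0.2571] yaw 0.2189 tilt [ 1.8e-03 -1.0e-04 -1.0e+00] F [-0.5 -0.3  0.7] op -0.001
slide/row over 5 [0.001 0.001 0.48 ]
rot/row [ 0.     -0.0001 -0.    ]
```

View pics/i1.png

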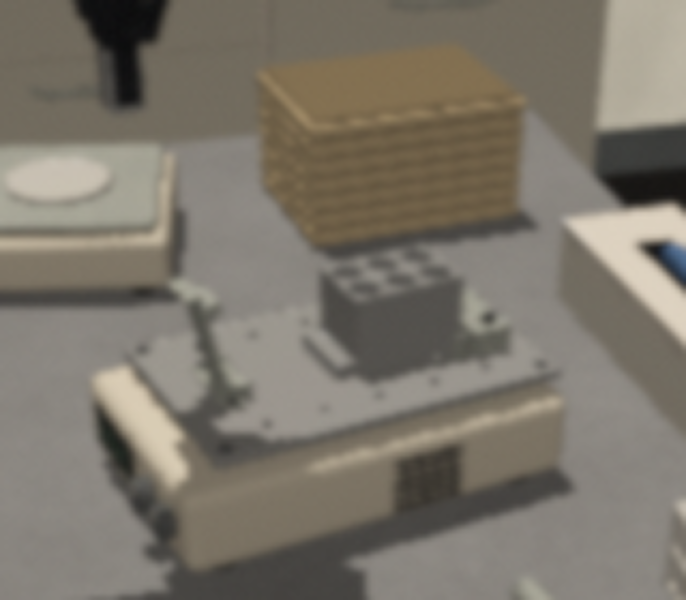

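View pics/i2.png

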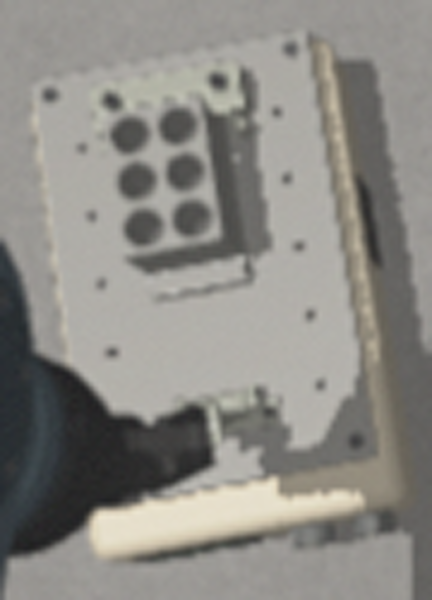

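```bash
python3 - <<'E'
from go import *
t=load("i","top"); c,s=np.cos(DY),np.sin(DY); M=np.array([[c,-s],[s,c]])
p=refine(t,uns([(130,135),(177,126),(137,181),(185,172),(143,228),(192,218)],4.8,(110,120)),4)
W=np.array([onz(t,u,v,.14)[:2] for u,v in p]); d=(W-DC)@M; print(d.round(4).tolist(),d.mean(0)); 
e=d[0]+d[1]-d[4]-d[5]; print("rel yaw",np.arctan2(e[1],e[0]))
E
```

```text
[[0.0644, 0.0139], [0.0644, -0.012], [0.0385, 0.0139], [0.0386, -0.0121], [0.0126, 0.0143], [0.0128, -0.0117]] [0.03853959 0.00105055]
rel yaw -0.0065096517240558725
```

Emit:
{"op": "drive_tool", "data": {
  "deltas": [
    {"slide":[0,0,0.5],"delta_rot":[0,0,0],"hand":0},
    {"slide":[0,0,0.5],"delta_rot":[0,0,0],"hand":0},
    {"slide":[0,0,0.5],"delta_rot":[0,0,0],"hand":0},
    {"slide":[0,0,0.5],"delta_rot":[0,0,0],"hand":0},
    {"slide":[0,0,0.4],"delta_rot":[0,0,0],"hand":0}
  ]
}}

```text
time_s: 22.62
eef_pos: [0.4561, 0.1067, 0.1357]
eef_rot: [0.0, 0.994, 0.109, 0.001]
wrist_force: [-0.9, -0.2, 0.5]
opening: 0.001
```

The wells put the block at deck x = 38.5 mm (nominal home 38), y = +1.0 mm, yaw -0.007 rad, so it is home. Now the flap.

Emit:
{"op": "drive_tool", "data": {
  "deltas": [
    {"slide":[0.1,0,-0.02],"delta_rot":[0,0,0],"hand":0},
    {"slide":[0.1,0,-0.02],"delta_rot":[0,0,0],"hand":0},
    {"slide":[0.1,0,-0.02],"delta_rot":[0,0,0],"hand":0},
    {"slide":[0.1,0,-0.02],"delta_rot":[0,0,0],"hand":0},
    {"slide":[0.1,0,-0.02],"delta_rot":[0,0,0],"hand":0}
  ]
}}

```text
time_s: 23.25
eef_pos: [0.4803, 0.1121, 0.1412]
eef_rot: [0.0, 0.994, 0.109, 0.0]
wrist_force: [-0.1, 0.1, -0.5]
opening: -0.001
```

Emit:
{"op": "drive_tool", "data": {
  "deltas": [
    {"slide":[0.1,0,-0.02],"delta_rot":[0,0,0],"hand":0},
    {"slide":[0.1,0,-0.02],"delta_rot":[0,0,0],"hand":0},
    {"slide":[0.1,0,-0.02],"delta_rot":[0,0,0],"hand":0},
    {"slide":[0.1,0,0],"delta_rot":[0,0,0],"hand":0},
    {"slide":[0.1,0,0],"delta_rot":[0,0,0],"hand":0}
  ]
}}

```text
time_s: 23.88
eef_pos: [0.5044, 0.1175, 0.1437]
eef_rot: [-0.0, 0.994, 0.109, -0.0]
wrist_force: [-0.4, 0.4, -0.2]
opening: -0.002
```

```bash
python3 - <<'E'
from go import *
cmd(deck(-.079,0,.060),n=5,yaw=DY)
snap("side","j")
A=cv2.resize(cv2.imread("pics/j_side.png")[90:190,180:300],(720,600),interpolation=cv2.INTER_CUBIC); cv2.imwrite("pics/j1.png",A)
E
```

```text
t 23.88 pos [0.5044 0.1175 0.1437] yaw 0.2189 tilt [-1.e-04  0.e+00 -1.e+00] F [-0.4  0.4 -0.2] op -0.002
slide/row over 5 [ 0.026  0.001 -0.005]
rot/row [-0.  0. -0.]
```

View pics/j1.png

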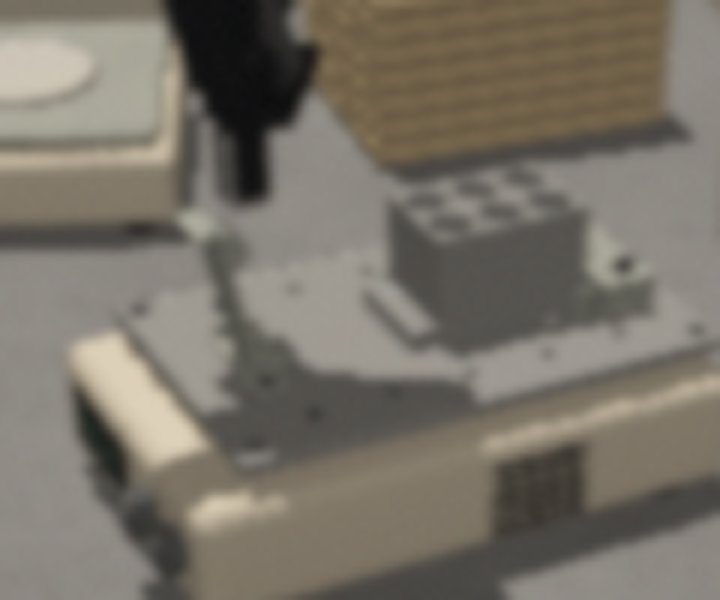

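```bash
python3 - <<'E'
from go import *
s=load("j","side")
P=ctrl.get_obs()["eef_pos"]; print("tcp proj",(proj(s,P)-[180,90])*6)
for nm,X in (("hinge",deck(-.0805,0,.006)),("lipback",deck(-.111,0,.075)),("deckBL screw",deck(-.115,.07)),("well",deck(.0385,0,.055))): print(nm,((proj(s,X)-[180,90])*6).round(0))
c=np.cos(DY);M=np.array([[c,-np.sin(DY)],[np.sin(DY),c]]); print((P[:2]-DC)@M)
i=load("i","side"); print("i tcp", (proj(i,[.4544,.1064,.2571])-[170,60])*600/140)
E
```

```text
tcp proj [248.45510118 247.55119313]
hinge [263. 348.]
lipback [192. 227.]
deckBL screw [140. 311.]
well [489. 200.]
[-0.08487184  0.00019414]
i tcp [127.74545167 147.66811025]
```

```bash
python3 - <<'E'
from go import *
s=load("j","side"); P=ctrl.get_obs()["eef_pos"]
for dz in(0,.01,.02,.03): print(dz,((proj(s,P+[0,0,dz])-[180,90])*6).round(0))
e=load("e","side")
p=np.array([.5879,.1361,.0999])
for yy in (-.03,-.04):
  for dz in(0,.01,.02,.03): print(yy,dz,((proj(e,p+[-yy*-np.sin(DY)*-1*-1,yy*np.cos(DY),dz])-[180,90])*5.333).round(0))
A=cv2.resize(s["frame"][95:150,195:255],(655,600),interpolation=cv2.INTER_CUBIC); cv2.imwrite("pics/j2.png",A)
E
```

```text
0 [248. 248.]
0.01 [247. 227.]
0.02 [246. 207.]
0.03 [245. 187.]
-0.03 0 [372. 288.]
-0.03 0.01 [372. 271.]
-0.03 0.02 [372. 254.]
-0.03 0.03 [372. 236.]
-0.04 0 [373. 297.]
-0.04 0.01 [373. 280.]
-0.04 0.02 [373. 263.]
-0.04 0.03 [373. 246.]
```

View pics/j2.png

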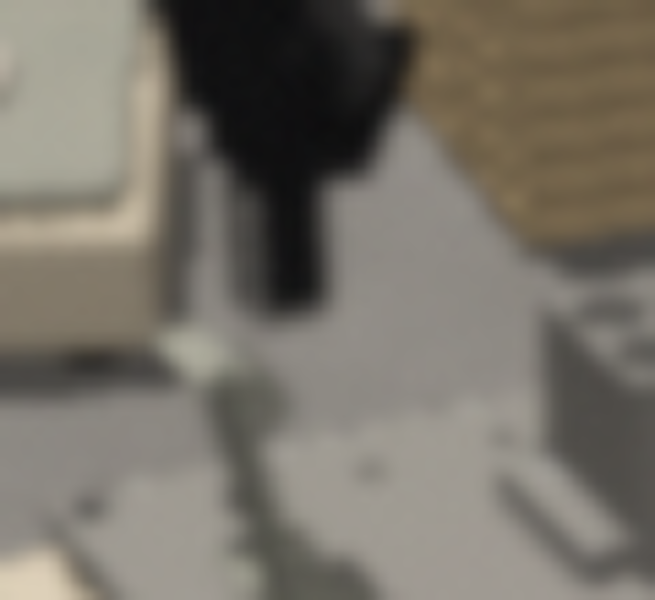

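The picture shows the shut fingertips at crop (290,305), about 24 mm above where the reported TCP projects. The finger passed over the flap with no force, which agrees. I'll go back and retry lower.

Emit:
{"op": "drive_tool", "data": {
  "deltas": [
    {"slide":[0,0,-0.3],"delta_rot":[0,0,0],"hand":0},
    {"slide":[-0.35,0,0],"delta_rot":[0,0,0],"hand":0},
    {"slide":[-0.35,0,0],"delta_rot":[0,0,0],"hand":0},
    {"slide":[-0.35,0,0],"delta_rot":[0,0,0],"hand":0},
    {"slide":[0,0,0.3],"delta_rot":[0,0,0],"hand":0}
  ]
}}

```text
time_s: 24.55
eef_pos: [0.4536, 0.106, 0.1453]
eef_rot: [0.0, 0.994, 0.109, 0.002]
wrist_force: [-0.1, -0.8, -0.1]
opening: 0.002
```

Emit:
{"op": "drive_tool", "data": {
  "deltas": [
    {"slide":[0,0,0.2],"delta_rot":[0,0,0],"hand":0},
    {"slide":[0,0,0.2],"delta_rot":[0,0,0],"hand":0},
    {"slide":[0,0,0.2],"delta_rot":[0,0,0],"hand":0},
    {"slide":[0,0,0],"delta_rot":[0,0,0],"hand":0},
    {"slide":[0,0,0],"delta_rot":[0,0,0],"hand":0}
  ]
}}

```text
time_s: 25.18
eef_pos: [0.453, 0.106, 0.1138]
eef_rot: [0.0, 0.994, 0.109, -0.0]
wrist_force: [-0.1, 0.8, -0.0]
opening: 0.002
```

```bash
python3 - <<'E'
from go import *
cmd(deck(-.1,0,.030),n=5,yaw=DY)
s=snap("side","k")
P=ctrl.get_obs()["eef_pos"]
for dz in(0,.01,.02,.03): print(dz,((proj(s,P+[0,0,dz])-[180,80])*6).round(0))
A=cv2.resize(cv2.imread("pics/k_side.png")[80:180,180:300],(720,600),interpolation=cv2.INTER_CUBIC); cv2.imwrite("pics/k1.png",A)
E
```

```text
t 25.18 pos [0.453  0.106  0.1138] yaw 0.2189 tilt [-0. -0. -1.] F [-0.1  0.8 -0. ] op 0.002
slide/row over 5 [ 0.152  0.001 -0.005]
rot/row [ 0.  0. -0.]
0 [144. 392.]
0.01 [142. 372.]
0.02 [140. 353.]
0.03 [138. 332.]
```

View pics/k1.png

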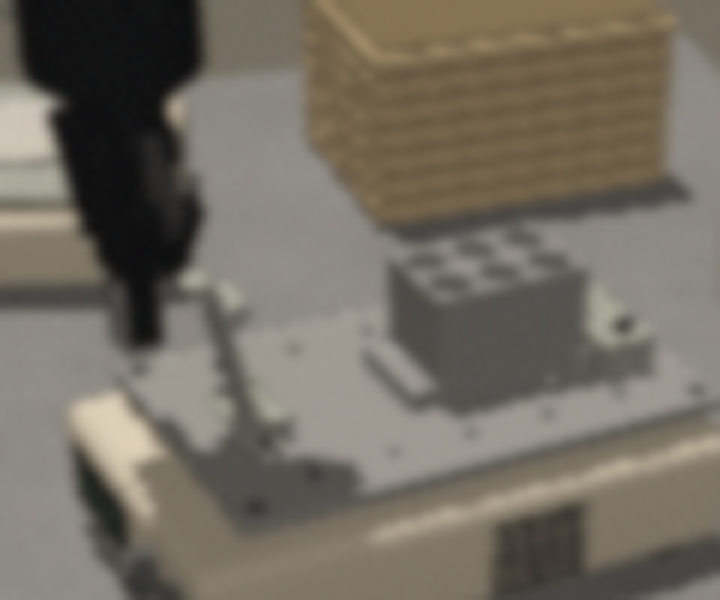

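Tip is now at crop (140,345), z≈0.138, below the flap's lip and behind it. Pushing forward.

Emit:
{"op": "drive_tool", "data": {
  "deltas": [
    {"slide":[0.1,0,0],"delta_rot":[0,0,0],"hand":0},
    {"slide":[0.1,0,0],"delta_rot":[0,0,0],"hand":0},
    {"slide":[0.1,0,0],"delta_rot":[0,0,0],"hand":0},
    {"slide":[0.1,0,0],"delta_rot":[0,0,0],"hand":0},
    {"slide":[0.1,0,0],"delta_rot":[0,0,0],"hand":0}
  ]
}}

```text
time_s: 25.85
eef_pos: [0.4775, 0.1115, 0.1138]
eef_rot: [0.0, 0.994, 0.109, -0.0]
wrist_force: [-0.5, -0.3, 0.8]
opening: 0.002
```

Emit:
{"op": "drive_tool", "data": {
  "deltas": [
    {"slide":[0.1,0,0],"delta_rot":[0,0,0],"hand":0},
    {"slide":[0.1,0,0],"delta_rot":[0,0,0],"hand":0},
    {"slide":[0.1,0,0],"delta_rot":[0,0,0],"hand":0},
    {"slide":[0.1,0,0],"delta_rot":[0,0,0],"hand":0},
    {"slide":[0.1,0,0],"delta_rot":[0,0,0],"hand":0}
  ]
}}

```text
time_s: 26.48
eef_pos: [0.502, 0.117, 0.1138]
eef_rot: [-0.0, 0.994, 0.109, -0.0]
wrist_force: [-1.0, -0.5, -0.1]
opening: -0.0
```

```bash
python3 - <<'E'
from go import *
cmd(deck(-.068,0,.030),n=5,yaw=DY)
s=snap("side","l")
A=cv2.resize(cv2.imread("pics/l_side.png")[80:180,180:300],(720,600),interpolation=cv2.INTER_CUBIC); cv2.imwrite("pics/l1.png",A)
E
```

```text
t 26.48 pos [0.502  0.117  0.1138] yaw 0.2189 tilt [-0.  0. -1.] F [-1.  -0.5 -0.1] op -0.0
slide/row over 5 [ 0.08   0.001 -0.005]
rot/row [-0.  0. -0.]
```

View pics/l1.png

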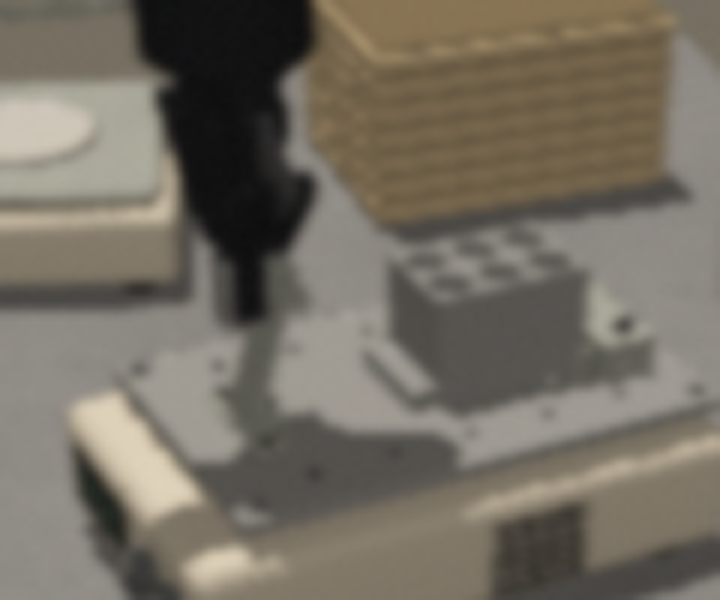

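The flap is past vertical (crop ~(265,360)) and follows the finger. Continuing along the arc.

Emit:
{"op": "drive_tool", "data": {
  "deltas": [
    {"slide":[0.13,0,-0.02],"delta_rot":[0,0,0],"hand":0},
    {"slide":[0.1,0,0.01],"delta_rot":[0,0,0],"hand":0},
    {"slide":[0.1,0,0.03],"delta_rot":[0,0,0],"hand":0},
    {"slide":[0.08,0,0.04],"delta_rot":[0,0,0],"hand":0},
    {"slide":[0,0,0],"delta_rot":[0,0,0],"hand":0}
  ]
}}

```text
time_s: 27.15
eef_pos: [0.5221, 0.1214, 0.1107]
eef_rot: [-0.0, 0.994, 0.109, 0.0]
wrist_force: [1.0, -0.5, 0.5]
opening: 0.001
```

Emit:
{"op": "drive_tool", "data": {
  "deltas": [
    {"slide":[0.08,0,0.06],"delta_rot":[0,0,0],"hand":0},
    {"slide":[0.08,0,0.06],"delta_rot":[0,0,0],"hand":0},
    {"slide":[0.08,0,0.06],"delta_rot":[0,0,0],"hand":0},
    {"slide":[0.04,0,0.06],"delta_rot":[0,0,0],"hand":0},
    {"slide":[0,0,0],"delta_rot":[0,0,0],"hand":0}
  ]
}}

```text
time_s: 27.78
eef_pos: [0.5351, 0.1244, 0.0983]
eef_rot: [-0.0, 0.994, 0.109, -0.0]
wrist_force: [-0.4, 0.5, -0.3]
opening: 0.003
```

```bash
python3 - <<'E'
from go import *
cmd(deck(-.046,0,.004),n=5,yaw=DY)
s=snap("side","m")
A=cv2.resize(cv2.imread("pics/m_side.png")[80:180,180:300],(720,600),interpolation=cv2.INTER_CUBIC); cv2.imwrite("pics/m1.png",A)
E
```

```text
t 27.77 pos [0.5351 0.1244 0.0983] yaw 0.2189 tilt [-8.e-04 -1.e-04 -1.e+00] F [-0.4  0.5 -0.3] op 0.003
slide/row over 5 [0.032 0.001 0.037]
rot/row [-0.      0.0001 -0.    ]
```

View pics/m1.png

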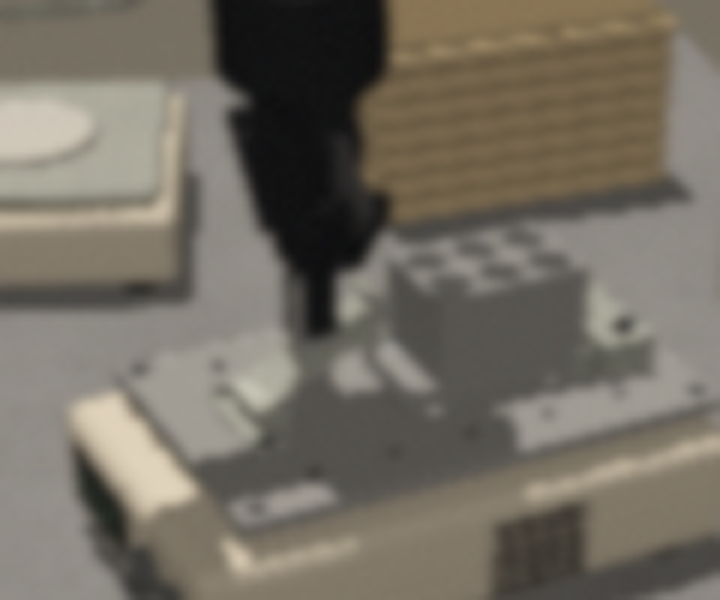

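Emit:
{"op": "drive_tool", "data": {
  "deltas": [
    {"slide":[0.02,0,0.06],"delta_rot":[0,0,0],"hand":0},
    {"slide":[0.02,0,0.06],"delta_rot":[0,0,0],"hand":0},
    {"slide":[0,0,0.06],"delta_rot":[0,0,0],"hand":0},
    {"slide":[0,0,0.06],"delta_rot":[0,0,0],"hand":0},
    {"slide":[0,0,0],"delta_rot":[0,0,0],"hand":0}
  ]
}}

```text
time_s: 28.45
eef_pos: [0.5368, 0.1248, 0.0863]
eef_rot: [-0.0, 0.994, 0.109, -0.001]
wrist_force: [0.4, -0.4, 0.3]
opening: 0.002
```

Emit:
{"op": "drive_tool", "data": {
  "deltas": [
    {"slide":[0,0,0.03],"delta_rot":[0,0,0],"hand":0},
    {"slide":[0,0,0.03],"delta_rot":[0,0,0],"hand":0},
    {"slide":[0,0,0.03],"delta_rot":[0,0,0],"hand":0},
    {"slide":[0,0,0],"delta_rot":[0,0,0],"hand":0},
    {"slide":[0,0,0],"delta_rot":[0,0,0],"hand":0}
  ]
}}

```text
time_s: 29.08
eef_pos: [0.5371, 0.1248, 0.0822]
eef_rot: [0.0, 0.994, 0.109, -0.0]
wrist_force: [0.1, -0.7, 0.8]
opening: 0.005
```

```bash
python3 - <<'E'
from go import *
cmd(deck(-.05,0,.0),n=5,yaw=DY)
s=snap("side","n")
A=cv2.resize(cv2.imread("pics/n_side.png")[80:180,180:300],(720,600),interpolation=cv2.INTER_CUBIC); cv2.imwrite("pics/n1.png",A)
E
```

```text
t 29.07 pos [0.5371 0.1248 0.0822] yaw 0.2188 tilt [-4.e-04 -0.e+00 -1.e+00] F [ 0.1 -0.7  0.8] op 0.005
slide/row over 5 [ 0.008  0.001 -0.011]
rot/row [-0.  0. -0.]
```

View pics/n1.png

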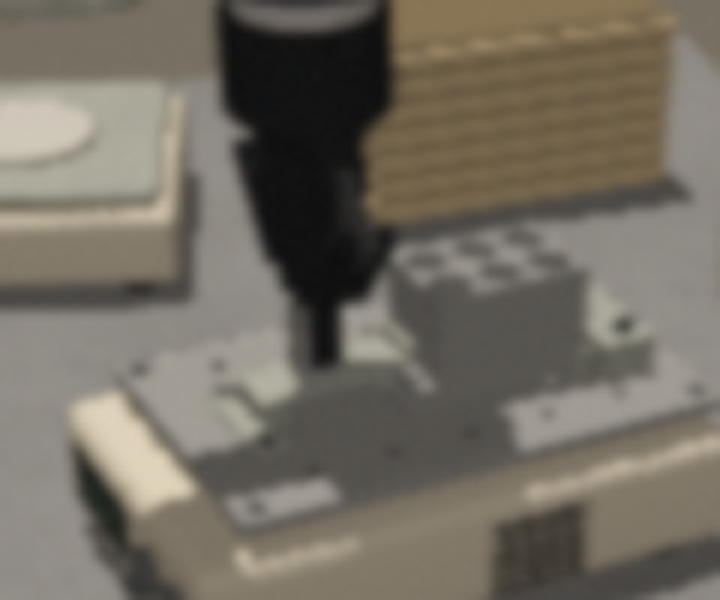

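Emit:
{"op": "drive_tool", "data": {
  "deltas": [
    {"slide":[0,0,0.02],"delta_rot":[0,0,0],"hand":0},
    {"slide":[0,0,0.02],"delta_rot":[0,0,0],"hand":0},
    {"slide":[0,0,0.02],"delta_rot":[0,0,0],"hand":0},
    {"slide":[0,0,0],"delta_rot":[0,0,0],"hand":0},
    {"slide":[0,0,0],"delta_rot":[0,0,0],"hand":0}
  ]
}}

```text
time_s: 29.75
eef_pos: [0.5372, 0.1248, 0.0792]
eef_rot: [0.0, 0.994, 0.109, -0.0]
wrist_force: [0.5, 0.2, 1.1]
opening: 0.001
```

Emit:
{"op": "drive_tool", "data": {
  "deltas": [
    {"slide":[0,0,0.02],"delta_rot":[0,0,0],"hand":0},
    {"slide":[0,0,0.02],"delta_rot":[0,0,0],"hand":0},
    {"slide":[0,0,0],"delta_rot":[0,0,0],"hand":0},
    {"slide":[0,0,0],"delta_rot":[0,0,0],"hand":0},
    {"slide":[0,0,0],"delta_rot":[0,0,0],"hand":0}
  ]
}}

```text
time_s: 30.38
eef_pos: [0.5373, 0.1248, 0.0789]
eef_rot: [0.0, 0.994, 0.109, -0.0]
wrist_force: [-6.3, 0.2, 14.9]
opening: -0.0
```

A stop is felt at z=0.079 (15 N). I need to see whether the flap is shut or the heel is caught.

Emit:
{"op": "drive_tool", "data": {
  "deltas": [
    {"slide":[0,0,-0.4],"delta_rot":[0,0,0],"hand":0},
    {"slide":[-0.2,0,-0.6],"delta_rot":[0,0,0],"hand":0},
    {"slide":[-0.6,0,-0.8],"delta_rot":[0,0,0],"hand":0},
    {"slide":[-0.8,0,-0.8],"delta_rot":[0,0,0],"hand":0},
    {"slide":[-0.8,0,0],"delta_rot":[0,0,0],"hand":0}
  ]
}}

```text
time_s: 31.0
eef_pos: [0.4207, 0.0985, 0.2102]
eef_rot: [0.0, 0.994, 0.109, 0.003]
wrist_force: [-0.2, -0.6, -0.5]
opening: 0.003
```

```bash
python3 - <<'E'
from go import *
cmd(deck(-.05,0,.0),n=5,yaw=DY)
for n in("side","top"): snap(n,"p")
s=load("p","side"); t=load("p","top")
A=cv2.resize(s["frame"][115:175,190:300],(800,436),interpolation=cv2.INTER_CUBIC); cv2.imwrite("pics/p1.png",A)
A=cv2.resize(t["frame"][120:245,110:200],(432,600),interpolation=cv2.INTER_CUBIC); cv2.imwrite("pics/p2.png",A)
E
```

```text
t 31.0 pos [0.4207 0.0985 0.2102] yaw 0.2191 tilt [ 5.1e-03 -4.0e-04 -1.0e+00] F [-0.2 -0.6 -0.5] op 0.003
slide/row over 5 [ 0.482 -0.001  0.503]
rot/row [ 0.0001 -0.0003  0.    ]
```

View pics/p1.png

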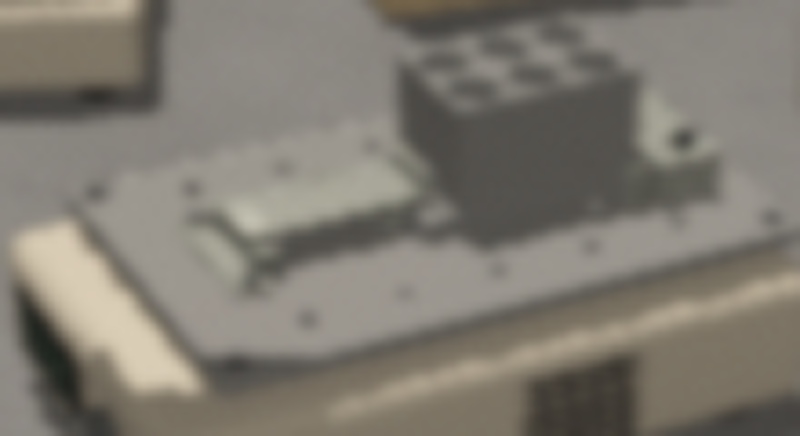

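View pics/p2.png

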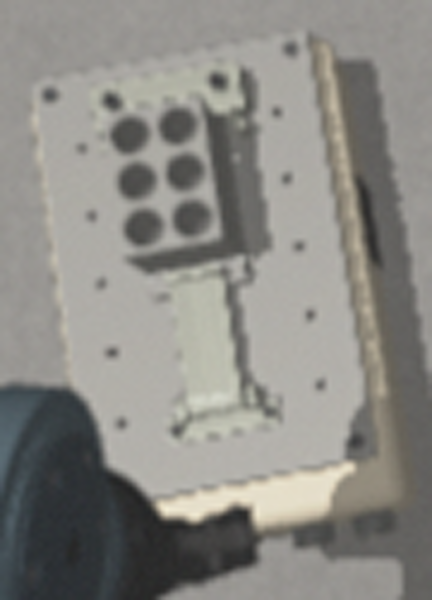

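```bash
python3 - <<'E'
from go import *
s=load("p","side")
H=-.0805
for th in(0,.06,.13):
    out=[]
    for r,h,y in((74,10,.015),(74,10,-.015),(10,7,-.015),(60,7,-.015),(60,7,.015)):
        x=H+(r*np.cos(th)-h*np.sin(th))/1e3; z=.006+(r*np.sin(th)+h*np.cos(th))/1e3
        out.append(((proj(s,deck(x,y,z))-[190,115]+.5)*800/110-.5).round(0).astype(int).tolist())
    print(th,"lipfar,lipnear,strap r10,r60 near,r60 far",out)
A=cv2.resize(s["frame"][130:160,212:257],(800,533),interpolation=cv2.INTER_CUBIC); cv2.imwrite("pics/p3.png",A)
for th in(0,.13):
  for r,h,y in((74,10,.015),(74,10,-.015)):
        x=H+(r*np.cos(th)-h*np.sin(th))/1e3; z=.006+(r*np.sin(th)+h*np.cos(th))/1e3
        print(th,((proj(s,deck(x,y,z))-[212,130]+.5)*800/45-.5).round(0))
# reference: rear tongue top edges & block
for P in ((-.0155,.027,.01),(-.0155,-.027,.01),(-.0015,.027,.055),(-.0015,-.027,.055)):
    print("ref",P,((proj(s,deck(*P))-[212,130]+.5)*800/45-.5).round(0))
E
```

```text
0 lipfar,lipnear,strap r10,r60 near,r60 far [[404, 161], [438, 194], [288, 238], [406, 209], [372, 176]]
0.06 lipfar,lipnear,strap r10,r60 near,r60 far [[402, 152], [436, 184], [287, 237], [405, 201], [371, 168]]
0.13 lipfar,lipnear,strap r10,r60 near,r60 far [[399, 141], [434, 173], [286, 236], [403, 192], [369, 159]]
0 [597. 128.]
0 [681. 209.]
0.13 [586.  78.]
0.13 [670. 158.]
ref (-0.0155, 0.027, 0.01) [516. 142.]
ref (-0.0155, -0.027, 0.01) [665. 288.]
ref (-0.0015, 0.027, 0.055) [ 589. -127.]
ref (-0.0015, -0.027, 0.055) [743.  12.]
```

View pics/p3.png

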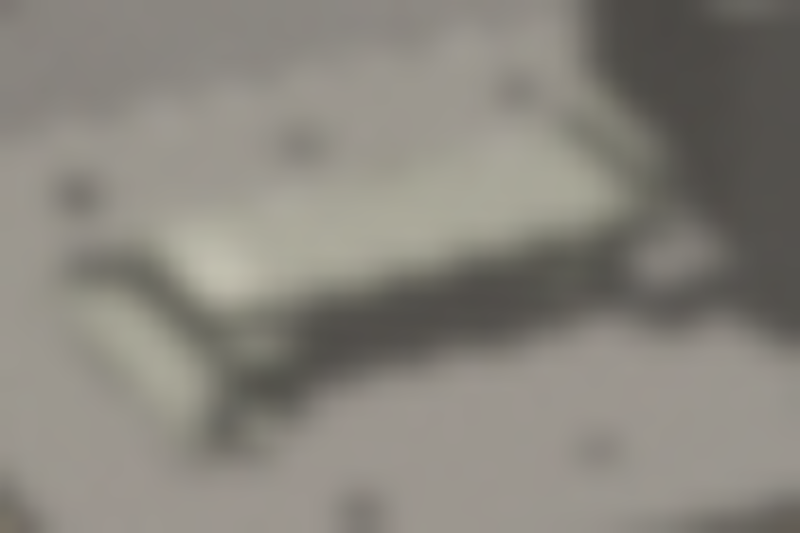

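```bash
python3 - <<'E'
from go import *
s=load("p","side"); f=cv2.GaussianBlur(s["frame"],(0,0),.5).astype(float); g=f.mean(2)
# near edge: per column, strongest downward drop (bright->dark) 
pts=[]
for u in range(227,246):
    vc=147.5-(u-227)*.25
    v=np.arange(int(vc)-5,int(vc)+6); d=-(g[v+1,u]-g[v-1,u]); k=d.argmax(); 
    if 0<k<len(v)-1:
        o=.5*(d[k-1]-d[k+1])/(d[k-1]-2*d[k]+d[k+1]); pts.append((u,v[k]+o,d[k]))
pts=np.array(pts); print(pts.round(1).tolist()); print("near slope",np.polyfit(pts[2:-2,0],pts[2:-2,1],1))
# green tint top far edge
gt=f[:,:,1]-f[:,:,2]; P=[]
for u in range(222,243):
    v=np.arange(130,150); col=gt[v,u]; P.append((u,col.round(0).astype(int).tolist()))
for p in P[::4]: print(p)
for th in(0,.06,.13):
    q=[]
    for r,y in((15,-.015),(65,-.015),(15,.015),(65,.015)):
        h=7; x=-.0805+(r*np.cos(th)-h*np.sin(th))/1e3; z=.006+(r*np.sin(th)+h*np.cos(th))/1e3; q.append(proj(s,deck(x,y,z)))
    print(th,"near",(q[1]-q[0])[1]/(q[1]-q[0])[0],"far",(q[3]-q[2])[1]/(q[3]-q[2])[0],np.array(q).round(1).tolist())
# shadow-side / deck reference: deck near edge screws slope
E
```

```text
[[227.0, 146.3, 42.7], [228.0, 146.2, 47.3], [229.0, 146.1, 53.0], [230.0, 145.9, 56.3], [231.0, 145.8, 56.7], [232.0, 145.6, 53.3], [233.0, 145.2, 53.0], [234.0, 144.9, 56.7], [235.0, 144.8, 57.3], [236.0, 144.6, 53.0], [237.0, 144.2, 52.0], [238.0, 143.9, 55.0], [239.0, 143.8, 56.0], [240.0, 143.6, 51.0], [241.0, 143.2, 50.7], [242.0, 142.9, 51.7], [243.0, 142.7, 50.0], [244.0, 142.5, 45.7], [245.0, 142.2, 45.3]]
near slope [ -0.25053346 203.60796908]
(222, [-4, -4, -4, -4, -4, -5, -4, -5, -4, -5, -4, -3, -3, -2, -2, -2, -1, -1, -1, -1])
(226, [-4, -3, -3, -4, -4, -4, -4, -4, -5, -4, -3, -3, -2, -2, -2, -3, -2, -1, -2, -1])
(230, [-3, -3, -4, -4, -4, -5, -4, -3, -4, -4, -3, -2, -2, -2, -2, -1, -1, -2, -2, -2])
(234, [-5, -5, -4, -4, -4, -4, -5, -5, -4, -3, -2, -2, -2, -2, -1, -2, -2, -2, -3, -3])
(238, [-5, -4, -4, -4, -4, -4, -4, -4, -3, -3, -2, -2, -2, -2, -1, -2, -2, -2, -3, -4])
(242, [-5, -5, -4, -4, -4, -4, -4, -3, -2, -2, -1, -2, -1, -1, -1, -2, -2, -3, -4, -5])
0 near -0.25013224909024584 far -0.2437308600261973 [[230.9, 146.9], [247.0, 142.9], [226.5, 142.2], [242.3, 138.4]]
0.06 near -0.30835102031217854 far -0.30229256835441143 [[230.7, 146.7], [246.8, 141.7], [226.3, 142.0], [242.1, 137.2]]
0.13 near -0.3772643499479989 far -0.3716792284460609 [[230.5, 146.4], [246.5, 140.4], [226.1, 141.7], [241.8, 135.9]]
```

The strap's near edge has slope -0.2505 in the side view. The prediction is -0.250 for θ=0, -0.308 for 0.06 and -0.377 for the heel-caught 0.13, so the flap is shut. One last check of the block and bystanders, then I'll hand in.

```bash
python3 - <<'E'
from go import *
t=load("p","top"); c,s=np.cos(DY),np.sin(DY); M=np.array([[c,-s],[s,c]])
p=refine(t,uns([(130,135),(177,126),(137,181),(185,172),(143,228),(192,218)],4.8,(110,120)),4)
d=(np.array([onz(t,u,v,.14)[:2] for u,v in p])-DC)@M; e=d[0]+d[1]-d[4]-d[5]; print(d.mean(0).round(4),np.arctan2(e[1],e[0]))
a=load("a","top")["frame"]; D=cv2.absdiff(a,t["frame"]).max(2)
for n,(u,v) in dict(rack=(262,114),bottle=(325,122),beaker=(356,165),timer=(218,257),tip=(375,227),scoop=(255,154),b15=(258,201)).items(): print(n,D[v-14:v+14,u-14:u+14].mean().round(1))
cv2.imwrite("pics/z.png",t["frame"])
print(ctrl.get_obs()["wrist_force"].round(1))
print(ctrl.hand_in())
E
```

```text
[0.0385 0.001 ] -0.006838958165776921
rack 3.1
bottle 2.9
beaker 2.9
timer 23.6
tip 3.7
scoop 2.9
b15 2.5
[ 0.   0.6 -0.5]
the job is handed in; nothing more can be done
None
```

View pics/z.png

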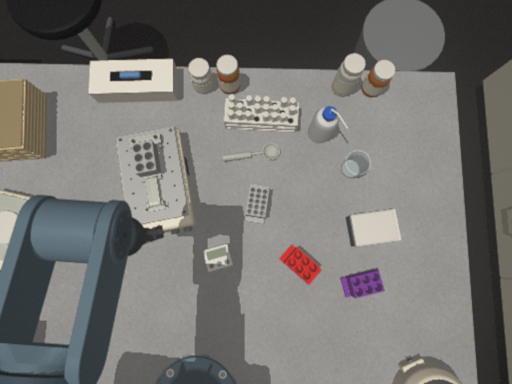

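I fitted the six-well block into the shaker pocket, shut the flap over its rear tongue, backed the arm off and handed the job in at about 31 s. No verdict was reported.

**Method:** I set the block down flat, slid it in with small steps, and took the wall contact at about 5–7 N. I then released it and folded the flap down with closed fingers until it stopped at about 15 N.

**Block:** measured from the wells, it sits 53.5 mm before the pocket's back wall (54 mm nominal). It is about 1 mm off in y and 0.007 rad off in yaw. These are relative to the deck as I measured it; I did not measure how far the deck is shifted from mid-stroke.

**Flap:** the slope of the strap's edge in the side view matches 0 rad (−0.2505 measured; −0.250 predicted if shut, −0.377 if the heel were caught). The lip position alone looked closer to the caught angle. I trusted the slope because it does not depend on the lip's exact shape.

**Bystanders:** before-and-after pictures show no change for any except the timer, whose difference I put down to the arm's shadow. It looks to be in its place, but I did not measure it separately.

**Other problems:**
- **First flap attempt:** it passed over the flap without touching, because the closed fingertips sit about 24 mm above the reported TCP. I corrected for that and repeated it lower.
- **Start of the slide:** the first steps reached about 14 N sideways and 16 N down from pressing on the deck, before the block was near the holder. I then eased the downforce, so the block was carried just clear of the deck for the rest of the slide and only lowered once home.

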